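# Roll tubes into a gang clamp and bolt it shut

### The arm

A 7-joint arm with a two-finger parallel gripper is mounted at the origin on the work surface; the furniture and walls round the work are solid. World frame = base frame: x ahead of the robot, y to its left, z up, the work surface at z = 0. Lengths are in m, angles in rad, forces in N, time in s.
With the tool pointing down it reaches from about 0.425 to 0.925 m from the base axis. Payload 6.8 kg.
Tool frame: the origin (TCP) lies midway between the tips of the shut fingers; the grasp point (between the pads) lies 19 mm behind it; z points along the fingers, y is the line along which they close (so a half turn about z gives the same grasp; the last joint's range is limited). The gripper opens to 85 mm and grips with 20 to 120 N. Pads are 22 mm wide; open, the fingers measure 114 mm over their backs; the gripper's body (76 mm by 85 mm) begins 54 mm behind the grasp point. The pads swing forward as they close: fully open they stand 13 mm farther back than shut.
Start: joints at [-1.45, 0.477, 0.022, 1.555, -0.011, 1.109, -0.083], TCP at [0.153, 0.657, 0.231] pointing down, gripper open.
Joint ranges: [-2.96, 2.96], [-0.34, 2.1], [-1.41, 1.46], [0.24, 2.44], [-1.37, 4.51], [0.17, 1.92], [-2.96, 2.96]. Speed limits (rad/s): [2.39, 2.39, 3.14, 3.14, 3.14, 3.14, 3.14].

### API

Orientations are given as a unit quaternion [x, y, z, w].
In Python, from cell import manip gives the robot as it stands.
- The arm moves only by the tool jog_arm, never from a script. Its argument "deltas" is a list of rows, each an object with "hand": the closure in counts, from 0 (fully open) to 255 (shut); "travel": the shift along the world's x, y, z in mm, a list of three; "roll": the turn about the world's z in degrees. A call has exactly 10 rows; each row is the pose to reach, as a shift and turn from the pose commanded when the call began; what a row does not reach only later rows make up. A row lasts 1/12 s, in which the tool goes at most 41.7 mm and 7.16 degrees, less where a joint would pass 70% of its speed; a pose out of reach is approached as far as the arm can. A call with a gripper value outside its range is refused whole. The fingers move at their own pace and stop on an object; the grip force is fixed at half the most. Time passes only in rows, so rows that repeat a pose let the fingers close, or fill a call up. It gives the time, the measured TCP pose, the force, the opening and the grip force at its end, in the units of the state.
- manip.state(): the state, without advancing time (a new reading comes with each control period).
- manip.grab_frame(name): name is "scene" or "top" or "wrist"; returns a dict with "image" (480x640x3 uint8, red, green, blue), "z_map" (480x640 float32, m along the optical axis (not along the pixel's ray), 0 where there is no reading), "fovy" (degrees; the focal length in pixels is half the picture's height over the tangent of half this angle, whatever the lens; pixels are square), "cx", "cy" (the principal point, pixels), "world_from_camera" (4x4, takes a point from camera to world coordinates); the wrist camera has in their place "tool_from_camera" (4x4, takes a point from camera to tool coordinates, whose origin is the TCP and whose axes are the flange's). Camera axes: x right, y down, z forward; pixel columns grow to the right and rows downward; lengths in m; the calibration is good to about 2 mm. The wrist camera is an equidistant fisheye: a pixel r from the principal point sees the ray r / f radians off the axis. A picture is of the moment at which its call begins: read the wrist's pose just before it.
- manip.finish_job(): hands the job in; it is judged then, once.
The state is a dict: "time": time; "q": joint angles; "dq": joint speeds; "joint_efforts": joint torques, N m; "ee_pos": TCP position; "tool_rot": TCP orientation; "contact_force": force on the tool from outside, world axes, zero at the start; "ft_torque": the same for the moment, N m; "finger_gap": opening from 0.0 (shut) to 1.0 (fully open); "gripper_force": force on a finger pad.
Only numpy, scipy, OpenCV 4.12 (cv2) and the standard library are available. Lean on these libraries where they do the work, as an engineer would, in place of code of your own. Each camera call takes 0.05 s, during which the arm holds its last target. There are 200 camera calls.

### The job

Clamp the batch of brass tubes for cutting: lay every tube from the wooden rack across the rail track, then roll them gently along it with the wooden push paddle (not with the fingers) until all of them lie down in the clamp bed at the end. Then swing the hinged clamp plate down over the tubes, swing the bolt up into the slot in the plate's end, and press its black nut straight down until it is fully home. Finish with the paddle standing upright on its black rubber mat again, and leave the red-capped bottle and the steel block alone.

Things in the scene. Friction and masses are not known exactly. Their poses are not given: they have to be found in the camera images.
- clamp: fixed gang clamp, grey and steel, 360 mm long (its y axis), about 160 mm wide; origin on the bench, z up. A rail track at its +y part leads toward -y into the clamp bed at its -y part. Clamp plate hinged on the bed's +x side, swing bolt on its -x side, both centred at y = -86.5 mm. Steel guides along both sides of track and bed: inner faces at x = +-44 mm, top z = 47 mm.
- track (a point): middle of the track, on rail-top level (clamp x 0, y 82, z 40 mm), axes as the clamp's. Two rails 18 mm wide at x = +-30 mm, open between them down to z = 12 mm, run from clamp y = +192 to -28 mm. Tubes lie across them (tube axis along clamp x) and roll toward -y. Laid tubes stay put. Mind the fixed vice near the +y end: world x 0.46 to 0.555, y > 0.22 m, up to z 0.14 m.
- bed (a point): middle of the clamp bed's floor (clamp x 0, y -86.5, z 36 mm), axes as the clamp's. At clamp y = -28 mm the rails step down 4 mm into the bed, which is level and ends at the stop face, y = -149 mm (stop top z = 58 mm): room for four tubes side by side with 9 mm to spare (last one's middle about y = -45 mm); fewer may lie anywhere in it. Tube middle in the bed: z = 50 mm.
- strap (a joint): angle of the hinged aluminium clamp plate, rad: 0 = closed over the tubes, 1.57 = upright, stop at 1.70. Starts open at 1.62 to 1.70, leaning back to the stop by its weight; tipped below about 1.5 it sinks shut by itself, damped, in some 3 s. 136 mm long from the hinge, 100 wide, 10 thick; the last 36 mm are two prongs with a 16 mm slot open at the end. Closed: z = 64.5 to 74.5 mm.
- strap_hinge (a point): point on the plate's hinge axis (clamp y direction), at clamp x = +56, y = -86.5, z = 70.5 mm; its axes turn with the plate: x points from the plate's free end to the hinge, z is the plate's outer (upper when closed) side.
- strap_end (a point): middle of the plate's free end, between the prong tips, at half its thickness, 136 mm from the hinge axis; x axis toward the hinge, z axis out of the plate's outer face. With the plate open it is the highest point, about 206 mm above the bench: straddle or hook the 10 mm thick plate here from above and draw it toward clamp -x. The room's wall is not far behind.
- bolt (a joint): angle of the swing bolt, rad: 0 = upright in the plate's slot, grows as it leans outward to clamp -x; starts at 0.75 to 1.05, range -0.03 to 1.2. Its pivot is stiff (about 0.16 N m of friction), so it stays where it is left. With the bolt upright first, the nut would be in the plate's way.
- bolt_pivot (a point): pivot of the swing bolt, at clamp x = -64, y = -86.5, z = 30 mm, axis along clamp y; the steel shank is 10 mm thick.
- nut (a joint): height of the black cylindrical nut on the bolt above its home position, m: 0 = fully home (it then just meets the plate), starts at 0.012 to 0.016, at most 0.017. It slides along the bolt with a friction of about 9 N and stays where it is left. Nut 32 mm in diameter, 30 mm high, closed at the top.
- nut_mid (a point): middle of the nut, on the bolt's axis, 60.5 mm plus the nut joint's value from the bolt pivot; z axis along the bolt, away from the pivot.
- nut_top (a point): centre of the nut's top face; bolt upright and nut home, it is 105.5 mm above the bench.
- rack: fixed wooden rack, 74 x 196 mm, with four saddles for tubes at y = -81, -27, +27, +81 mm in its frame, tubes along its x axis; each saddle is a pair of 8 mm rods along x (56 mm long) close under the tube, 12 mm apart, top at z = 26 mm; beside them it is open down to z = 12 mm. Origin at the centre of its underside.
- tube_0: brass tube, 28 mm outside diameter, 80 mm long, 0.12 kg, polished. Origin in its middle, own x axis along the tube (either end first; it may be turned anyhow about that axis). At the start it lies in one of the four saddles of the wooden rack, along the rack's x axis, its middle 39 mm above the bench. Absent in some starts (then None).
- tube_1: brass tube, 28 mm outside diameter, 80 mm long, 0.12 kg, polished. Origin in its middle, own x axis along the tube (either end first; it may be turned anyhow about that axis). At the start it lies in one of the four saddles of the wooden rack, along the rack's x axis, its middle 39 mm above the bench. Absent in some starts (then None).
- tube_2: brass tube, 28 mm outside diameter, 80 mm long, 0.12 kg, polished. Origin in its middle, own x axis along the tube (either end first; it may be turned anyhow about that axis). At the start it lies in one of the four saddles of the wooden rack, along the rack's x axis, its middle 39 mm above the bench. Absent in some starts (then None).
- tube_3: brass tube, 28 mm outside diameter, 80 mm long, 0.12 kg, polished. Origin in its middle, own x axis along the tube (either end first; it may be turned anyhow about that axis). At the start it lies in one of the four saddles of the wooden rack, along the rack's x axis, its middle 39 mm above the bench. Absent in some starts (then None).
- paddle: loose push paddle, 0.3 kg, 90 mm high, standing on its dark steel foot; origin at the centre of the foot's underside, z up. Foot 64 (x) x 72 (y) x 10 mm. Upright plywood blade, 64 mm wide (x), 8 mm thick, up to z = 55 mm, pushing face looking to its own -y at y = -36 mm, flush with the foot's front. Wooden grip bar on top: 60 (x) x 20 (y) mm, z = 54 to 90 mm, over the foot's centre.
- mat: fixed thin black rubber mat, 125 x 100 x 2 mm, on which the paddle stands at the start and at the end; origin at the centre of its underside.
- flux_bottle: loose square bottle with a red cap, 55 x 55 mm, 104 mm high; leave it alone.
- bench_block: loose plain steel block, 44 x 68 x 28 mm; leave it alone.

How it is judged:
By the outcome, as a careful person would: the job done as asked, in the order asked, and still so for the second after the job is handed in, with the robot touching nothing.
Of tube_0, tube_1, tube_2, tube_3 only 2 to 4 are there at a start; the rules pass over those that are not, and their reading is None.
At some moment in a run one of paddle may be knocked a few centimetres aside while the robot is not near it.
Once in a run the grip may slacken for a moment while it holds something.
It also fails if it takes over 210 s, if anything falls off the work surface, if the arm or the gripper's body presses on something with over 40 N, if the wrist force passes 120 N, or if a joint passes its speed limit or range.

## Working session

There is one attempt and no reset: what is moved stays moved. The work goes in short steps, Python scripts to look and compute and a tool call to move; the robot and the scene stay as the last step left them, time stands still between calls to the robot, and variables do not carry over. Pictures are saved under pics/ and viewed, at most 14 in all, crops included, and the job is handed in when it is done.

Besides the shell and the picture viewer there is one more tool, called after "Emit:" as name([rows], argument=value, ...), one row to a line, values as JSON. jog_arm: Moves the arm, as the interface text tells. Its arguments: {"type":"object","properties":{"deltas":{"type":"array","items":{"type":"object","properties":{"hand":{"type":"number"},"travel":{"type":"array","items":{"type":"number"}},"roll":{"type":"number"}}}}},"required":["deltas"]}

```bash
ls; mkdir -p pics
cat > h.py <<'E'
from cell import manip
import numpy as np, cv2, pickle
from scipy.spatial.transform import Rotation as R
def grab(n):
    s=manip.state(); f=manip.grab_frame(n)
    if 'world_from_camera' in f: T=np.array(f['world_from_camera'])
    else:
        A=np.eye(4);A[:3,:3]=R.from_quat(s['tool_rot']).as_matrix();A[:3,3]=s['ee_pos'];T=A@np.array(f['tool_from_camera'])
    f['T']=T; f['name']=n; pickle.dump(f,open(n+'.pkl','wb')); return f
def cloud(f):
    h,w=f['z_map'].shape; F=h/2/np.tan(np.radians(f['fovy'])/2)
    v,u=np.mgrid[:h,:w].astype(float); x=u-f['cx'];y=v-f['cy']
    z=f['z_map'].astype(float)
    if f['name']=='wrist':
        r=np.hypot(x,y)+1e-9; t=np.tan(np.minimum(r/F,1.5)); x,y=x/r*t,y/r*t
    else: x,y=x/F,y/F
    P=np.stack([x*z,y*z,z],-1)@f['T'][:3,:3].T+f['T'][:3,3]
    P[z<=0]=np.nan
    return P
def save(f,name,crop=None,k=1):
    im=f['image'][...,::-1]
    if crop: im=im[crop[1]:crop[3],crop[0]:crop[2]]
    cv2.imwrite('pics/'+name,cv2.resize(im,None,fx=k,fy=k,interpolation=cv2.INTER_CUBIC))
E
python3 - <<'E'
from h import *
print(manip.state())
for n in ['scene','top']:
    f=grab(n); save(f,n+'0.png'); print(n,f['fovy'],f['T'].round(3).tolist())
E
```

```text
pics
{'time': 0.0, 'q': array([-1.45009925,  0.47778319,  0.02232411,  1.55646511, -0.01149317,
        1.10931789, -0.08306854]), 'dq': array([-5.46854931e-05, -3.19793019e-04,  3.24609989e-04,  1.07366998e-03,
       -8.29410003e-04,  8.27746329e-04,  5.64297981e-04]), 'joint_efforts': array([-3.05893730e-05, -5.96457803e+01,  1.60773687e+00, -2.81202382e+01,
        1.24477889e-02,  9.09321418e-03, -1.57942719e-05]), 'ee_pos': array([0.15296497, 0.6568179 , 0.230331  ]), 'tool_rot': array([ 1.14114431e-01,  9.93467184e-01, -9.22012806e-04, -3.74697324e-05]), 'contact_force': array([-0.37546645,  0.46918447,  0.59890739]), 'ft_torque': array([-0.02299884, -0.00914763, -0.00492899]), 'gripper_force': 0.0, 'finger_gap': 1.0044762905668452}
scene 43.35748380300652 [[0.299, -0.691, 0.659, -0.238], [-0.954, -0.202, 0.221, -0.318], [-0.019, -0.694, -0.719, 1.0], [0.0, 0.0, 0.0, 1.0]]
top 49.45509296868409 [[-0.015, -0.996, 0.091, 0.486], [-0.999, 0.012, -0.033, -0.023], [0.031, -0.091, -0.995, 1.147], [0.0, 0.0, 0.0, 1.0]]
```

View pics/scene0.png

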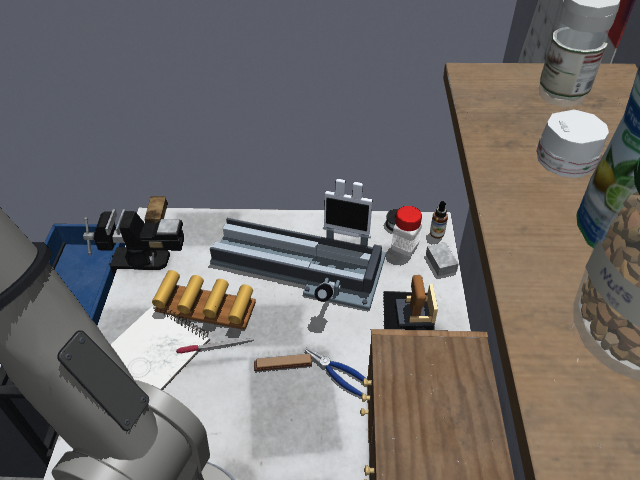

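View pics/top0.png

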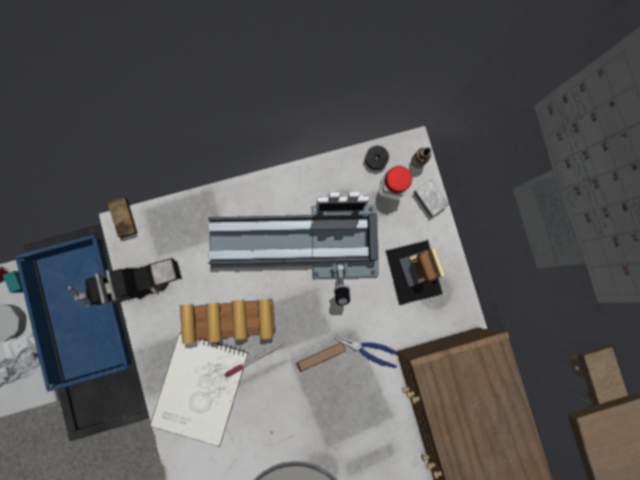

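The scene shows four tubes in the rack, around (165–240, 290–300). The clamp runs along world y, the plate is open, and the bolt leans toward the robot with its nut at (323,292). The paddle is at (418,300) with its blade toward −y. Next I'll fit poses from the depth clouds.

```bash
cat > fit.py <<'E'
from h import *
def fs(): return [pickle.load(open(n+'.pkl','rb')) for n in ['scene','top']]
def ortho(x0,x1,y0,y1,name,k=4,res=0.001):
    pass
if __name__=='__main__':
    for f in fs():
        P=cloud(f);P3=P.reshape(-1,3); hsv=cv2.cvtColor(f['image'],cv2.COLOR_RGB2HSV).reshape(-1,3).astype(int)
        print(f['name'])
        def px(m,u,v): pass
        pts={'scene':[(167,287),(190,293),(214,299),(240,303),(220,260),(350,212),(323,292),(418,290),(433,310),(405,315),(408,215),(440,258),(130,260),(340,190),(375,275),(300,245),(430,420),(60,450)],
             'top':[(187,322),(214,321),(239,321),(265,320),(230,240),(342,203),(342,297),(428,265),(440,265),(412,275),(398,180),(431,197),(130,283),(372,235),(290,265),(250,216),(450,380),(300,400)]}[f['name']]
        for u,v in pts: print((u,v),P[v,u].round(3),f['image'][v,u])
E
python3 fit.py
python3 - <<'E'
from h import *
f=pickle.load(open('top.pkl','rb')); save(f,'topc.png',(170,150,470,350),2.6)
f=pickle.load(open('scene.pkl','rb')); save(f,'scc.png',(120,160,480,370),2.2)
E
```

```text
scene
(167, 287) [0.416 0.212 0.049] [211 170  87]
(190, 293) [0.413 0.158 0.053] [223 183  94]
(214, 299) [0.409 0.103 0.058] [226 185  97]
(240, 303) [0.417 0.052 0.055] [224 184  94]
(220, 260) [0.541 0.153 0.016] [30 32 35]
(350, 212) [ 0.647 -0.11   0.135] [12 13 13]
(323, 292) [ 0.463 -0.106  0.09 ] [128 140 148]
(418, 290) [ 0.516 -0.28   0.094] [153 104  63]
(433, 310) [ 0.51  -0.315  0.051] [73 62 46]
(405, 315) [ 0.512 -0.263  0.012] [32 34 37]
(408, 215) [ 0.706 -0.223  0.102] [217  43  41]
(440, 258) [ 0.67  -0.306  0.03 ] [170 173 176]
(130, 260) [0.479 0.339 0.025] [17 17 17]
(340, 190) [ 0.652 -0.086  0.185] [115 120 130]
(375, 275) [ 0.586 -0.183  0.027] [27 29 31]
(300, 245) [ 0.615 -0.008  0.038] [ 88  95 102]
(430, 420) [ 0.217 -0.344  0.167] [137 111  86]
(60, 450) [0.067 0.252 0.001] [213 215 219]
top
(187, 322) [0.421 0.215 0.053] [185 150  88]
(214, 321) [0.422 0.16  0.052] [181 146  86]
(239, 321) [0.421 0.108 0.053] [183 148  86]
(265, 320) [0.423 0.054 0.051] [183 148  87]
(230, 240) [0.594 0.132 0.014] [117 129 135]
(342, 203) [ 0.65  -0.102  0.154] [41 42 44]
(342, 297) [ 0.468 -0.103  0.094] [32 33 36]
(428, 265) [ 0.53  -0.28   0.094] [139  98  66]
(440, 265) [ 0.532 -0.315  0.057] [212 194 155]
(412, 275) [ 0.512 -0.263  0.016] [37 39 42]
(398, 180) [ 0.705 -0.222  0.102] [205  54  52]
(431, 197) [ 0.682 -0.308  0.027] [161 161 161]
(130, 283) [0.502 0.314 0.11 ] [15 15 15]
(372, 235) [ 0.597 -0.172  0.059] [81 84 90]
(290, 265) [0.538 0.002 0.007] [64 67 69]
(250, 216) [0.641 0.085 0.048] [117 119 121]
(450, 380) [ 0.313 -0.297  0.165] [105  88  71]
(300, 400) [ 0.248 -0.016  0.   ] [173 171 170]
```

View pics/topc.png

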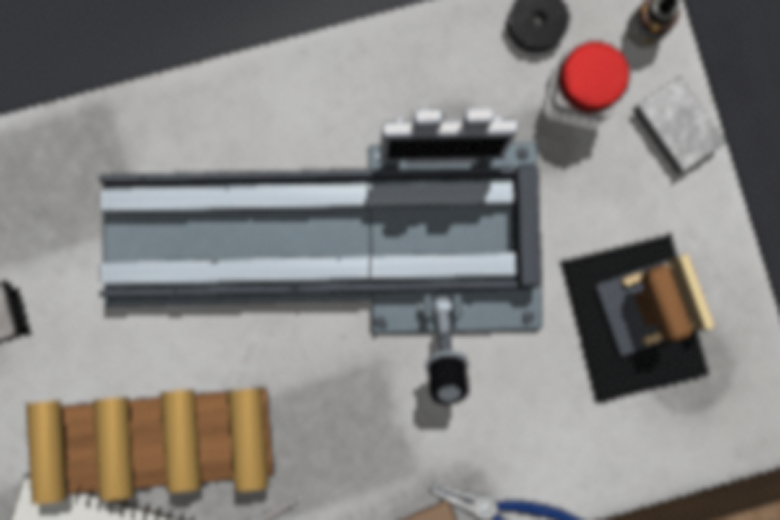

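View pics/scc.png

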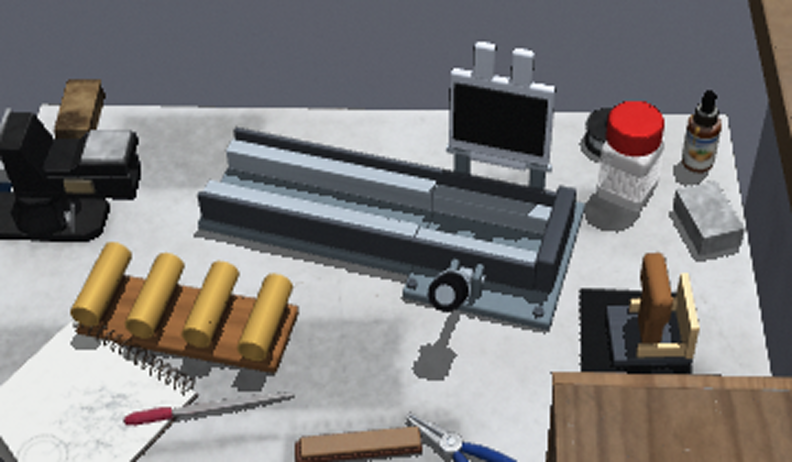

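```bash
cat > fit2.py <<'E'
from h import *
from scipy.optimize import least_squares
fs=[pickle.load(open(n+'.pkl','rb')) for n in ['scene','top']]
C=[(f['name'],cloud(f).reshape(-1,3),cv2.cvtColor(f['image'],cv2.COLOR_RGB2HSV).reshape(-1,3).astype(int)) for f in fs]
def rect(p,t):
    (c,s,a)=cv2.minAreaRect((p[:,:2]*1000).astype(np.float32)); print(t,len(p),np.round(c,1),np.round(s,1),round(a,2))
for n,P,H in C:
    print(n)
    def m(x0,x1,y0,y1,z0,z1): return (P[:,0]>x0)&(P[:,0]<x1)&(P[:,1]>y0)&(P[:,1]<y1)&(P[:,2]>z0)&(P[:,2]<z1)
    br=(H[:,0]>14)&(H[:,0]<26)&(H[:,1]>90)
    for yc in (.215,.161,.108,.054):
        p=P[m(.36,.49,yc-.022,yc+.022,.03,.06)&br]
        def r(q): # axis line: y=a+b(x-.42), z=c+d(x-.42)
            return np.hypot((p[:,1]-q[0]-q[1]*(p[:,0]-.42))*np.cos(q[1]),p[:,2]-q[2])-.014
        s=least_squares(r,[yc,0,.039],loss='soft_l1',f_scale=.001).x
        xx=np.sort(p[:,0]); print('tube',s.round(4),'x',xx[[3,-4]].round(4),'mid',xx[[3,-4]].mean().round(4))
    rect(P[m(.53,.58,-.16,.20,.042,.052)],'guide-x'); rect(P[m(.61,.66,-.16,.20,.042,.052)],'guide+x')
    rect(P[m(.54,.65,-.19,-.15,.055,.062)],'stop')
    rect(P[m(.6,.7,-.2,0,.195,.22)],'prongs')
    rect(P[m(.6,.7,-.2,0,.1,.22)],'plate'); 
    rect(P[m(.43,.52,-.14,-.07,.06,.12)],'nut'); q=P[m(.43,.52,-.14,-.07,.085,.12)]; print(q[:,2].max())
    rect(P[m(.47,.58,-.34,-.24,.088,.1)],'grip'); rect(P[m(.47,.58,-.34,-.24,.052,.06)],'blade')
    rect(P[m(.47,.58,-.34,-.22,.008,.016)],'foot')
    rect(P[m(.44,.62,-.36,-.2,-.01,.2)&(H[:,2]<60)],'dark mat')
    rect(P[m(.44,.56,.2,.4,.03,.2)],'vice')
    rect(P[m(.66,.8,-.27,-.17,.05,.2)],'bottle');
E
python3 fit2.py
```

```text
scene
tube [0.2182 0.0791 0.0403] x [0.3771 0.4569] mid 0.417
tube [0.1642 0.083  0.0406] x [0.3789 0.4595] mid 0.4192
tube [0.11   0.0754 0.0404] x [0.3844 0.4647] mid 0.4245
tube [0.0556 0.0822 0.0402] x [0.384  0.4656] mid 0.4248
guide-x 836 [552.9   6.9] [333.7  37.8] 88.44
guide+x 796 [631.3   7.9] [ 45.9 334.2] 3.77
stop 288 [ 593.4 -174.6] [101.1  18.5] 0.38
prongs 146 [ 657.2 -102.2] [15.1 56.5] 2.38
plate 1671 [ 652.6 -101.8] [ 24.1 100.7] 2.44
nut 279 [ 471.9 -105.7] [30.6 44.8] 84.92
0.09982608115831071
grip 229 [ 526.2 -280. ] [63.5 19.8] 19.01
blade 116 [ 532.3 -292. ] [64.8 45.4] 19.1
foot 488 [ 532.8 -266.5] [85.9 89.2] 19.61
dark mat 1206 [ 532.7 -265.6] [98.  98.1] 13.24
vice 3162 [496.8 301.3] [193.9 111.4] 89.37
bottle 817 [ 707.6 -223.8] [55.1 56.2] 75.44
top
tube [0.2174 0.0827 0.0382] x [0.3803 0.4561] mid 0.4182
tube [0.1633 0.0722 0.0382] x [0.3814 0.4573] mid 0.4194
tube [0.1091 0.072  0.0384] x [0.3866 0.4627] mid 0.4247
tube [0.0548 0.0766 0.0384] x [0.3874 0.4638] mid 0.4256
guide-x 566 [551.3   7.2] [ 42.1 333.9] 0.16
guide+x 556 [630.    6.8] [ 32.6 333.9] 1.66
stop 341 [ 594.8 -174.9] [98.  18.2] 0.75
prongs 128 [ 658.4 -102.6] [10.2 55. ] 0.71
plate 782 [ 655.3 -102.4] [20.1 98.8] 1.88
nut 313 [ 478.2 -104.7] [49.7 31.4] 1.73
0.09800314593145809
grip 233 [ 529.3 -279.2] [57.8 19.5] 18.34
blade 118 [ 533.6 -292.4] [63.2 45.6] 18.27
foot 390 [ 533.8 -274.9] [98.9 65.3] 18.19
dark mat 1668 [ 519.2 -269.9] [119.8  97.3] 13.13
vice 2649 [494.1 301.8] [112.7 189.4] 1.95
bottle 715 [ 709.4 -224.2] [53.9 56.5] 75.93
```

```bash
cat > fit3.py <<'E'
from h import *
fs=[pickle.load(open(n+'.pkl','rb')) for n in ['scene','top']]
for f in fs:
    P=cloud(f).reshape(-1,3); g=f['image'].reshape(-1,3).max(1)
    def m(x0,x1,y0,y1,z0,z1): return (P[:,0]>x0)&(P[:,0]<x1)&(P[:,1]>y0)&(P[:,1]<y1)&(P[:,2]>z0)&(P[:,2]<z1)
    for nm,a in (('-g',(.535,.56,-.13,.17,.0455,.049)),('+g',(.625,.655,-.13,.17,.0455,.049)),('rail-',(.55,.58,0.03,.16,.0385,.0415)),('rail+',(.61,.64,0.03,.16,.0385,.0415)),('bed-',(.55,.58,-.15,-.06,.0345,.0375))):
        p=P[m(*a)]; k,b=np.polyfit(p[:,1],p[:,0],1); print(f['name'],nm,len(p),'dx/dy',k.round(4),'x at y=-.0165',(b-.0165*k).round(4),p[:,0].std().round(4))
    p=P[m(.535,.66,-.19,.3,.03,.062)]; print('y ext',np.sort(p[:,1])[[5,-6]])
    p=P[m(.43,.5,-.13,-.07,.02,.2)]
    # nut cap ring top and axis
    q=P[m(.43,.56,-.13,-.08,.03,.2)]; print('bolt y',q[q[:,0]<.52][:,1].mean(),'min/max x',q[:,0].min(),'zmax',q[:,2].max())
    s=q[q[:,2]>.093]; print(s.mean(0),len(s))
E
python3 fit3.py
```

```text
scene -g 259 dx/dy -0.0082 x at y=-.0165 0.5452 0.0031
scene +g 221 dx/dy -0.0152 x at y=-.0165 0.6395 0.0034
scene rail- 164 dx/dy -0.009 x at y=-.0165 0.5638 0.0051
scene rail+ 225 dx/dy -0.0103 x at y=-.0165 0.6242 0.0082
scene bed- 107 dx/dy -0.0161 x at y=-.0165 0.5652 0.0044
y ext [-0.18376076  0.23436339]
bolt y -0.10671647550590298 min/max x 0.44941789050602465 zmax 0.09982608115831071
[ 0.46823913 -0.10455816  0.09558852] 57
top -g 228 dx/dy -0.0106 x at y=-.0165 0.5468 0.0021
top +g 221 dx/dy -0.0106 x at y=-.0165 0.6404 0.0024
top rail- 262 dx/dy -0.0201 x at y=-.0165 0.5646 0.0053
top rail+ 274 dx/dy -0.0041 x at y=-.0165 0.6239 0.0062
top bed- 175 dx/dy 0.0265 x at y=-.0165 0.5664 0.0048
y ext [-0.18413454  0.23316655]
bolt y -0.10422250504252913 min/max x 0.45350118685678303 zmax 0.09800314593145809
[ 0.47080267 -0.10490726  0.0951268 ] 41
```

Emit:
jog_arm([
  {"hand": 130,"roll": 6,"travel": [15,-35,0]},
  {"hand": 130,"roll": 12,"travel": [30,-70,0]},
  {"hand": 130,"roll": 17.5,"travel": [45,-105,0]},
  {"hand": 130,"roll": 17.5,"travel": [62,-140,0]},
  {"hand": 130,"roll": 17.5,"travel": [79,-175,-10]},
  {"hand": 130,"roll": 17.5,"travel": [96,-210,-10]},
  {"hand": 130,"roll": 17.5,"travel": [113,-240,-20]},
  {"hand": 130,"roll": 17.5,"travel": [130,-270,-30]},
  {"hand": 130,"roll": 17.5,"travel": [147,-300,-30]},
  {"hand": 130,"roll": 17.5,"travel": [147,-307,-30]},
])

```text
time: 0.93
ee_pos: [0.3029, 0.3444, 0.2004]
tool_rot: [-0.035, 0.999, -0.002, -0.0]
contact_force: [0.3, 0.7, -0.1]
finger_gap: 0.486
gripper_force: 0.0
```

Emit:
jog_arm([
  {"hand": 130,"roll": 0,"travel": [17,-35,0]},
  {"hand": 130,"roll": 0,"travel": [34,-70,0]},
  {"hand": 130,"roll": 0,"travel": [51,-105,0]},
  {"hand": 130,"roll": 0,"travel": [68,-140,0]},
  {"hand": 130,"roll": 0,"travel": [85,-175,-10]},
  {"hand": 130,"roll": 0,"travel": [102,-210,-30]},
  {"hand": 130,"roll": 0,"travel": [119,-245,-50]},
  {"hand": 130,"roll": 0,"travel": [130,-280,-70]},
  {"hand": 130,"roll": 0,"travel": [130,-294,-80]},
  {"hand": 130,"roll": 0,"travel": [130,-294,-80]},
])

```text
time: 1.77
ee_pos: [0.4286, 0.0518, 0.1191]
tool_rot: [-0.035, 0.999, -0.001, -0.002]
contact_force: [-1.2, 0.2, -0.4]
finger_gap: 0.491
gripper_force: 0.0
```

Run:
```python
from h import *
s=manip.state(); print(s['time'],s['ee_pos'],R.from_quat(s['tool_rot']).as_matrix().round(3),s['finger_gap'],s['contact_force'])
f=grab('wrist'); save(f,'w1.png')
P=cloud(f); p=P.reshape(-1,3); H=cv2.cvtColor(f['image'],cv2.COLOR_RGB2HSV).reshape(-1,3).astype(int)
from scipy.optimize import least_squares
br=(H[:,0]>14)&(H[:,0]<28)&(H[:,1]>90)
for yc in (.2178,.1637,.1095,.055):
    q=p[br&(p[:,0]>.36)&(p[:,0]<.49)&(abs(p[:,1]-yc)<.02)&(p[:,2]>.035)&(p[:,2]<.065)]
    if len(q)<50: print('few',len(q)); continue
    r=lambda a: np.hypot((q[:,1]-a[0]-a[1]*(q[:,0]-.42))*np.cos(a[1]),q[:,2]-a[2])-.014
    print(least_squares(r,[yc,.08,.039],loss='soft_l1',f_scale=.001).x.round(4),np.sort(q[:,0])[[5,-6]].round(4))
```

```text
1.7667 [0.42864221 0.0518424  0.11913331] [[-0.998 -0.07  -0.004]
 [-0.07   0.998 -0.003]
 [ 0.004 -0.003 -1.   ]] 0.49143587231990593 [-1.17638009  0.21329029 -0.37903608]
[0.2198 0.0747 0.0382] [0.3779 0.4578]
[0.1656 0.0745 0.0382] [0.3791 0.4598]
[0.1114 0.0745 0.0381] [0.3845 0.4643]
[0.0572 0.0733 0.0381] [0.3847 0.4652]
```

View pics/w1.png

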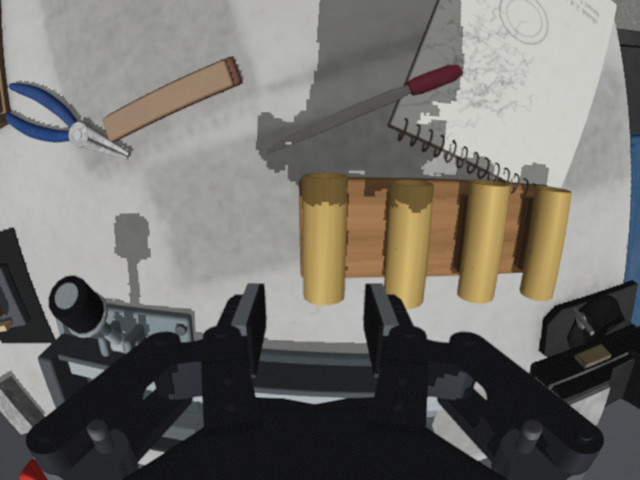

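Emit:
jog_arm([
  {"hand": 140,"roll": 0,"travel": [0,1,-10]},
  {"hand": 140,"roll": 0,"travel": [0,1,-25]},
  {"hand": 140,"roll": 0,"travel": [0,1,-40]},
  {"hand": 140,"roll": 0,"travel": [0,1,-55]},
  {"hand": 140,"roll": 0,"travel": [0,1,-70]},
  {"hand": 140,"roll": 0,"travel": [0,1,-82]},
  {"hand": 140,"roll": 0,"travel": [0,1,-92]},
  {"hand": 140,"roll": 0,"travel": [0,1,-99]},
  {"hand": 140,"roll": 0,"travel": [0,1,-99]},
  {"hand": 140,"roll": 0,"travel": [0,1,-99]},
])

```text
time: 2.65
ee_pos: [0.4302, 0.0579, 0.0225]
tool_rot: [-0.039, 0.999, 0.0, -0.0]
contact_force: [0.0, 0.4, 0.3]
finger_gap: 0.45
gripper_force: 0.0
```

Emit:
jog_arm([
  {"hand": 255,"roll": 0,"travel": [0,0,0]},
  {"hand": 255,"roll": 0,"travel": [0,0,0]},
  {"hand": 255,"roll": 0,"travel": [0,0,0]},
  {"hand": 255,"roll": 0,"travel": [0,0,0]},
  {"hand": 255,"roll": 0,"travel": [0,0,0]},
  {"hand": 255,"roll": 0,"travel": [0,0,0]},
  {"hand": 255,"roll": 0,"travel": [0,0,0]},
  {"hand": 255,"roll": 0,"travel": [0,0,0]},
  {"hand": 255,"roll": 0,"travel": [0,0,0]},
  {"hand": 255,"roll": 0,"travel": [0,0,0]},
])

```text
time: 3.48
ee_pos: [0.4307, 0.0578, 0.023]
tool_rot: [-0.038, 0.999, 0.0, 0.001]
contact_force: [-0.9, 1.7, 7.8]
finger_gap: 0.308
gripper_force: 58.8
```

Emit:
jog_arm([
  {"hand": 255,"roll": 0,"travel": [0,0,12]},
  {"hand": 255,"roll": 0,"travel": [0,0,35]},
  {"hand": 255,"roll": 0,"travel": [0,0,60]},
  {"hand": 255,"roll": 0,"travel": [10,-5,80]},
  {"hand": 255,"roll": -1,"travel": [35,-20,85]},
  {"hand": 255,"roll": -2,"travel": [65,-35,85]},
  {"hand": 255,"roll": -3,"travel": [95,-50,85]},
  {"hand": 255,"roll": -3.8,"travel": [125,-65,85]},
  {"hand": 255,"roll": -3.8,"travel": [150,-80,85]},
  {"hand": 255,"roll": -3.8,"travel": [168,-88,85]},
])

```text
time: 4.32
ee_pos: [0.6002, -0.0331, 0.1075]
tool_rot: [-0.004, 1.0, -0.001, 0.001]
contact_force: [0.1, -0.2, -1.6]
finger_gap: 0.304
gripper_force: 59.3
```

Emit:
jog_arm([
  {"hand": 255,"roll": 0,"travel": [0,0,0]},
  {"hand": 255,"roll": 0,"travel": [0,0,-10]},
  {"hand": 255,"roll": 0,"travel": [0,0,-25]},
  {"hand": 255,"roll": 0,"travel": [0,0,-40]},
  {"hand": 255,"roll": 0,"travel": [0,0,-52]},
  {"hand": 255,"roll": 0,"travel": [0,0,-61]},
  {"hand": 255,"roll": 0,"travel": [0,0,-66]},
  {"hand": 255,"roll": 0,"travel": [0,0,-68]},
  {"hand": 255,"roll": 0,"travel": [0,0,-68]},
  {"hand": 255,"roll": 0,"travel": [0,0,-68]},
])

```text
time: 5.15
ee_pos: [0.5985, -0.0306, 0.0398]
tool_rot: [-0.005, 1.0, 0.0, 0.0]
contact_force: [0.2, -0.1, -1.6]
finger_gap: 0.307
gripper_force: 59.3
```

Run:
```python
from h import *
print(manip.state()['ee_pos'],manip.state()['contact_force'])
f=grab('wrist'); save(f,'w2.png')
```

```text
[ 0.59847482 -0.03060265  0.03976682] [ 0.2006153  -0.11384742 -1.60162075]
```

View pics/w2.png

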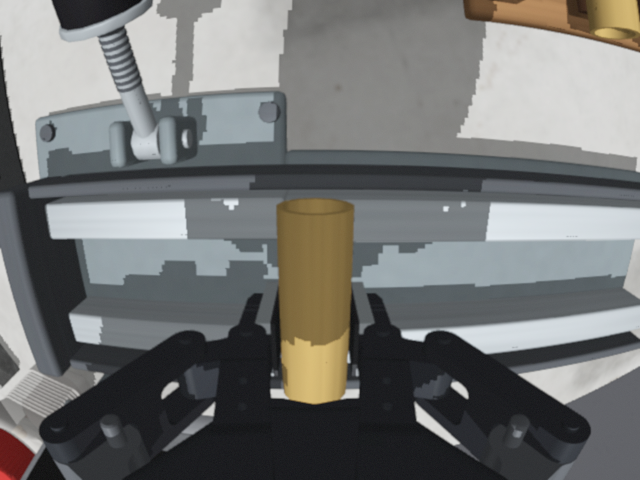

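Emit:
jog_arm([
  {"hand": 255,"roll": 0,"travel": [0,0,-1]},
  {"hand": 255,"roll": 0,"travel": [0,0,-1.5]},
  {"hand": 255,"roll": 0,"travel": [0,0,-1.5]},
  {"hand": 150,"roll": 0,"travel": [0,0,-1.5]},
  {"hand": 150,"roll": 0,"travel": [0,0,-1.5]},
  {"hand": 150,"roll": 0,"travel": [0,0,-1.5]},
  {"hand": 150,"roll": 0,"travel": [0,0,0]},
  {"hand": 150,"roll": 0,"travel": [0,0,10]},
  {"hand": 150,"roll": 0,"travel": [0,0,30]},
  {"hand": 150,"roll": 0,"travel": [0,0,60]},
])

```text
time: 6.03
ee_pos: [0.5963, -0.0305, 0.0985]
tool_rot: [-0.005, 1.0, -0.0, -0.002]
contact_force: [0.1, 0.1, 0.2]
finger_gap: 0.413
gripper_force: 0.0
```

```bash
cat > tubes.py <<'E'
from h import *
from scipy.optimize import least_squares
s=manip.state(); print(s['time'],s['ee_pos'].round(4),s['finger_gap'])
for n in ['top','wrist']:
    f=grab(n); p=cloud(f).reshape(-1,3); H=cv2.cvtColor(f['image'],cv2.COLOR_RGB2HSV).reshape(-1,3).astype(int)
    m=(H[:,0]>14)&(H[:,0]<28)&(H[:,1]>90)&(p[:,0]>.53)&(p[:,0]<.66)&(p[:,2]>.055)&(p[:,2]<.075)&(abs(p[:,1])<.2)
    p=p[m]
    while len(p)>30:
        h,e=np.histogram(p[:,1],np.arange(-.2,.2,.004)); y=e[h.argmax()]+.002
        q=p[abs(p[:,1]-y)<.016]
        if len(q)<30: break
        r=lambda a: np.hypot((q[:,1]-a[0]-a[1]*(q[:,0]-.594)),q[:,2]-a[2])-.014
        a=least_squares(r,[y,0,.054],loss='soft_l1',f_scale=.001).x
        x=np.sort(q[:,0])[[3,-4]]; print(n,len(q),'y,slope,z',a.round(4),'x',x.round(4),x.mean().round(4))
        p=p[abs(p[:,1]-a[0])>.018]
E
python3 tubes.py
```

```text
6.0333 [ 0.5963 -0.0305  0.0985] 0.4130295714099598
wrist 6741 y,slope,z [-0.0304  0.0076  0.0531] x [0.5533 0.6333] 0.5933
```

Emit:
jog_arm([
  {"hand": 150,"roll": 0,"travel": [-10,5,8]},
  {"hand": 145,"roll": 1,"travel": [-35,25,10]},
  {"hand": 140,"roll": 2,"travel": [-65,50,10]},
  {"hand": 140,"roll": 3.7,"travel": [-95,75,10]},
  {"hand": 140,"roll": 3.7,"travel": [-125,100,10]},
  {"hand": 140,"roll": 3.7,"travel": [-150,125,10]},
  {"hand": 140,"roll": 3.7,"travel": [-170,138,5]},
  {"hand": 140,"roll": 3.7,"travel": [-174,142.3,0]},
  {"hand": 140,"roll": 3.7,"travel": [-174,142.3,0]},
  {"hand": 140,"roll": 3.7,"travel": [-174,142.3,-12]},
])

```text
time: 6.97
ee_pos: [0.4261, 0.1121, 0.0888]
tool_rot: [-0.038, 0.999, 0.001, 0.002]
contact_force: [0.2, -0.4, -0.1]
finger_gap: 0.451
gripper_force: 0.0
```

Emit:
jog_arm([
  {"hand": 140,"roll": 0,"travel": [0,0,-15]},
  {"hand": 140,"roll": 0,"travel": [0,0,-30]},
  {"hand": 140,"roll": 0,"travel": [0,0,-45]},
  {"hand": 140,"roll": 0,"travel": [0,0,-56]},
  {"hand": 140,"roll": 0,"travel": [0,0,-64]},
  {"hand": 140,"roll": 0,"travel": [0,0,-65]},
  {"hand": 255,"roll": 0,"travel": [0,0,-65]},
  {"hand": 255,"roll": 0,"travel": [0,0,-65]},
  {"hand": 255,"roll": 0,"travel": [0,0,-65]},
  {"hand": 255,"roll": 0,"travel": [0,0,-65]},
])

```text
time: 7.8
ee_pos: [0.4245, 0.1118, 0.0228]
tool_rot: [-0.037, 0.999, 0.0, 0.0]
contact_force: [-0.7, 0.5, -1.7]
finger_gap: 0.302
gripper_force: 59.0
```

Emit:
jog_arm([
  {"hand": 255,"roll": 0,"travel": [0,0,12]},
  {"hand": 255,"roll": 0,"travel": [0,0,35]},
  {"hand": 255,"roll": 0,"travel": [0,0,60]},
  {"hand": 255,"roll": 0,"travel": [10,-5,80]},
  {"hand": 255,"roll": -1,"travel": [35,-20,85]},
  {"hand": 255,"roll": -2,"travel": [65,-35,85]},
  {"hand": 255,"roll": -3,"travel": [95,-50,85]},
  {"hand": 255,"roll": -3.7,"travel": [125,-66,85]},
  {"hand": 255,"roll": -3.7,"travel": [152,-83,85]},
  {"hand": 255,"roll": -3.7,"travel": [168.6,-92.3,85]},
])

```text
time: 8.63
ee_pos: [0.5955, 0.0169, 0.108]
tool_rot: [-0.004, 1.0, -0.001, 0.001]
contact_force: [0.7, -1.1, -0.9]
finger_gap: 0.308
gripper_force: 59.1
```

Emit:
jog_arm([
  {"hand": 255,"roll": 0,"travel": [0,0,0]},
  {"hand": 255,"roll": 0,"travel": [0,0,-10]},
  {"hand": 255,"roll": 0,"travel": [0,0,-25]},
  {"hand": 255,"roll": 0,"travel": [0,0,-40]},
  {"hand": 255,"roll": 0,"travel": [0,0,-52]},
  {"hand": 255,"roll": 0,"travel": [0,0,-61]},
  {"hand": 255,"roll": 0,"travel": [0,0,-66]},
  {"hand": 255,"roll": 0,"travel": [0,0,-68]},
  {"hand": 255,"roll": 0,"travel": [0,0,-69]},
  {"hand": 255,"roll": 0,"travel": [0,0,-69]},
])

```text
time: 9.47
ee_pos: [0.5929, 0.0195, 0.0386]
tool_rot: [-0.005, 1.0, 0.0, 0.0]
contact_force: [-1.1, 0.7, -0.8]
finger_gap: 0.306
gripper_force: 59.1
```

Emit:
jog_arm([
  {"hand": 255,"roll": 0,"travel": [0,0,-0.5]},
  {"hand": 255,"roll": 0,"travel": [0,0,-0.5]},
  {"hand": 150,"roll": 0,"travel": [0,0,-0.5]},
  {"hand": 150,"roll": 0,"travel": [0,0,-0.5]},
  {"hand": 150,"roll": 0,"travel": [0,0,-0.5]},
  {"hand": 150,"roll": 0,"travel": [0,0,0]},
  {"hand": 150,"roll": 0,"travel": [0,0,5]},
  {"hand": 150,"roll": 0,"travel": [0,0,20]},
  {"hand": 150,"roll": 0,"travel": [0,0,40]},
  {"hand": 150,"roll": 0,"travel": [0,0,60]},
])

```text
time: 10.3
ee_pos: [0.5923, 0.0193, 0.099]
tool_rot: [-0.005, 1.0, -0.0, -0.001]
contact_force: [0.3, -0.3, 0.9]
finger_gap: 0.409
gripper_force: 0.0
```

```bash
python3 tubes.py
```

```text
10.3 [0.5923 0.0193 0.099 ] 0.4094749269751756
top 196 y,slope,z [-0.0329  0.0011  0.0531] x [0.5556 0.633 ] 0.5943
wrist 6782 y,slope,z [0.0196 0.0098 0.0531] x [0.5534 0.6336] 0.5935
wrist 5725 y,slope,z [-0.0305  0.0074  0.0531] x [0.5531 0.6329] 0.593
```

Emit:
jog_arm([
  {"hand": 150,"roll": 0,"travel": [-10,5,8]},
  {"hand": 145,"roll": 1,"travel": [-35,25,10]},
  {"hand": 140,"roll": 2,"travel": [-65,50,10]},
  {"hand": 140,"roll": 3.7,"travel": [-95,75,10]},
  {"hand": 140,"roll": 3.7,"travel": [-125,100,10]},
  {"hand": 140,"roll": 3.7,"travel": [-150,125,10]},
  {"hand": 140,"roll": 3.7,"travel": [-169,142,5]},
  {"hand": 140,"roll": 3.7,"travel": [-173.4,146.1,0]},
  {"hand": 140,"roll": 3.7,"travel": [-173.4,146.1,0]},
  {"hand": 140,"roll": 3.7,"travel": [-173.4,146.1,-12]},
])

```text
time: 11.23
ee_pos: [0.4208, 0.1658, 0.0874]
tool_rot: [-0.038, 0.999, 0.001, 0.001]
contact_force: [0.7, -0.4, 0.7]
finger_gap: 0.446
gripper_force: 0.0
```

Emit:
jog_arm([
  {"hand": 140,"roll": 0,"travel": [0,0,-15]},
  {"hand": 140,"roll": 0,"travel": [0,0,-30]},
  {"hand": 140,"roll": 0,"travel": [0,0,-45]},
  {"hand": 140,"roll": 0,"travel": [0,0,-56]},
  {"hand": 140,"roll": 0,"travel": [0,0,-63]},
  {"hand": 140,"roll": 0,"travel": [0,0,-64]},
  {"hand": 255,"roll": 0,"travel": [0,0,-64]},
  {"hand": 255,"roll": 0,"travel": [0,0,-64]},
  {"hand": 255,"roll": 0,"travel": [0,0,-64]},
  {"hand": 255,"roll": 0,"travel": [0,0,-64]},
])

```text
time: 12.07
ee_pos: [0.4196, 0.1656, 0.0228]
tool_rot: [-0.037, 0.999, 0.0, 0.0]
contact_force: [0.7, 0.3, -1.3]
finger_gap: 0.306
gripper_force: 59.0
```

Emit:
jog_arm([
  {"hand": 255,"roll": 0,"travel": [0,0,12]},
  {"hand": 255,"roll": 0,"travel": [0,0,35]},
  {"hand": 255,"roll": 0,"travel": [0,0,60]},
  {"hand": 255,"roll": 0,"travel": [10,-5,80]},
  {"hand": 255,"roll": -1,"travel": [35,-20,85]},
  {"hand": 255,"roll": -2,"travel": [65,-35,85]},
  {"hand": 255,"roll": -3,"travel": [97,-52,85]},
  {"hand": 255,"roll": -3.7,"travel": [128,-70,85]},
  {"hand": 255,"roll": -3.7,"travel": [156,-86,85]},
  {"hand": 255,"roll": -3.7,"travel": [173,-96.1,85]},
])

```text
time: 12.9
ee_pos: [0.5953, 0.0669, 0.108]
tool_rot: [-0.004, 1.0, -0.0, 0.001]
contact_force: [-0.1, -0.5, -2.3]
finger_gap: 0.309
gripper_force: 59.2
```

Emit:
jog_arm([
  {"hand": 255,"roll": 0,"travel": [0,0,0]},
  {"hand": 255,"roll": 0,"travel": [0,0,-10]},
  {"hand": 255,"roll": 0,"travel": [0,0,-25]},
  {"hand": 255,"roll": 0,"travel": [0,0,-40]},
  {"hand": 255,"roll": 0,"travel": [0,0,-52]},
  {"hand": 255,"roll": 0,"travel": [0,0,-61]},
  {"hand": 255,"roll": 0,"travel": [0,0,-66]},
  {"hand": 255,"roll": 0,"travel": [0,0,-68]},
  {"hand": 255,"roll": 0,"travel": [0,0,-69]},
  {"hand": 255,"roll": 0,"travel": [0,0,-69]},
])

```text
time: 13.73
ee_pos: [0.5925, 0.0695, 0.0386]
tool_rot: [-0.005, 1.0, 0.0, 0.0]
contact_force: [0.1, 0.6, -1.7]
finger_gap: 0.309
gripper_force: 59.2
```

Emit:
jog_arm([
  {"hand": 255,"roll": 0,"travel": [0,0,-0.5]},
  {"hand": 255,"roll": 0,"travel": [0,0,-0.5]},
  {"hand": 150,"roll": 0,"travel": [0,0,-0.5]},
  {"hand": 150,"roll": 0,"travel": [0,0,-0.5]},
  {"hand": 150,"roll": 0,"travel": [0,0,-0.5]},
  {"hand": 150,"roll": 0,"travel": [0,0,0]},
  {"hand": 150,"roll": 0,"travel": [0,0,5]},
  {"hand": 150,"roll": 0,"travel": [0,0,20]},
  {"hand": 150,"roll": 0,"travel": [0,0,40]},
  {"hand": 150,"roll": 0,"travel": [0,0,60]},
])

```text
time: 14.57
ee_pos: [0.5919, 0.0693, 0.099]
tool_rot: [-0.005, 1.0, -0.0, -0.001]
contact_force: [0.5, 0.1, 0.1]
finger_gap: 0.413
gripper_force: 0.0
```

```bash
python3 tubes.py
```

```text
14.5667 [0.5919 0.0693 0.099 ] 0.41253825955632867
top 349 y,slope,z [-0.0328  0.0161  0.0531] x [0.5557 0.6334] 0.5946
top 257 y,slope,z [0.0169 0.0153 0.053 ] x [0.5546 0.6339] 0.5942
wrist 4638 y,slope,z [-0.0306  0.0064  0.0532] x [0.5531 0.6332] 0.5931
wrist 6806 y,slope,z [0.0697 0.0094 0.0531] x [0.5526 0.6326] 0.5926
wrist 4648 y,slope,z [0.0195 0.0097 0.0532] x [0.5535 0.6318] 0.5927
```

Run:
```python
from h import *
for n in ['top','scene']:
    p=cloud(pickle.load(open(n+'.pkl','rb'))).reshape(-1,3)
    m=(p[:,0]>.43)&(p[:,0]<.6)&(p[:,1]>.19)&(p[:,1]<.36)&(p[:,2]>.06)&(p[:,2]<.2)
    p=p[m]
    for y in np.arange(.19,.36,.02):
        q=p[(p[:,1]>y)&(p[:,1]<=y+.02)]
        if len(q)>3: print(n,y.round(2),len(q),q[:,0].min().round(3),q[:,0].max().round(3),q[:,2].max().round(3),q[:,1].min().round(3))
```

```text
top 0.21 77 0.509 0.541 0.114 0.223
top 0.23 283 0.503 0.553 0.116 0.23
top 0.25 248 0.498 0.549 0.116 0.25
top 0.27 214 0.486 0.543 0.113 0.27
top 0.29 271 0.484 0.538 0.114 0.29
top 0.31 419 0.479 0.534 0.133 0.31
top 0.33 268 0.471 0.531 0.133 0.33
top 0.35 62 0.466 0.528 0.131 0.35
scene 0.21 83 0.507 0.534 0.115 0.224
scene 0.23 364 0.5 0.552 0.117 0.23
scene 0.25 291 0.493 0.543 0.119 0.25
scene 0.27 214 0.484 0.538 0.115 0.27
scene 0.29 275 0.479 0.534 0.111 0.29
scene 0.31 466 0.474 0.533 0.136 0.31
scene 0.33 240 0.469 0.528 0.135 0.33
scene 0.35 82 0.462 0.527 0.133 0.35
```

Emit:
jog_arm([
  {"hand": 150,"roll": 0,"travel": [-10,0,8]},
  {"hand": 145,"roll": 1,"travel": [-35,5,10]},
  {"hand": 140,"roll": 2,"travel": [-65,15,10]},
  {"hand": 140,"roll": 3.7,"travel": [-95,25,10]},
  {"hand": 140,"roll": 3.7,"travel": [-125,40,10]},
  {"hand": 140,"roll": 3.7,"travel": [-155,55,10]},
  {"hand": 140,"roll": 3.7,"travel": [-175,75,10]},
  {"hand": 140,"roll": 3.7,"travel": [-182,105,10]},
  {"hand": 140,"roll": 3.7,"travel": [-182,135,10]},
  {"hand": 140,"roll": 3.7,"travel": [-182,149.5,10]},
])

```text
time: 15.5
ee_pos: [0.4094, 0.2228, 0.1085]
tool_rot: [-0.039, 0.999, 0.001, 0.0]
contact_force: [0.4, 0.6, -0.1]
finger_gap: 0.449
gripper_force: 0.0
```

Emit:
jog_arm([
  {"hand": 140,"roll": 0,"travel": [0,0,-15]},
  {"hand": 140,"roll": 0,"travel": [0,0,-35]},
  {"hand": 140,"roll": 0,"travel": [0,0,-55]},
  {"hand": 140,"roll": 0,"travel": [0,0,-72]},
  {"hand": 140,"roll": 0,"travel": [0,0,-84]},
  {"hand": 140,"roll": 0,"travel": [0,0,-86]},
  {"hand": 255,"roll": 0,"travel": [0,0,-86]},
  {"hand": 255,"roll": 0,"travel": [0,0,-86]},
  {"hand": 255,"roll": 0,"travel": [0,0,-86]},
  {"hand": 255,"roll": 0,"travel": [0,0,-86]},
])

```text
time: 16.33
ee_pos: [0.4107, 0.2192, 0.023]
tool_rot: [-0.037, 0.999, 0.0, 0.0]
contact_force: [0.0, 0.3, -2.1]
finger_gap: 0.307
gripper_force: 59.0
```

Emit:
jog_arm([
  {"hand": 255,"roll": 0,"travel": [0,0,12]},
  {"hand": 255,"roll": 0,"travel": [0,0,35]},
  {"hand": 255,"roll": 0,"travel": [0,-10,60]},
  {"hand": 255,"roll": 0,"travel": [5,-30,80]},
  {"hand": 255,"roll": -1,"travel": [25,-52,85]},
  {"hand": 255,"roll": -2,"travel": [55,-70,85]},
  {"hand": 255,"roll": -3,"travel": [90,-85,85]},
  {"hand": 255,"roll": -3.7,"travel": [125,-95,85]},
  {"hand": 255,"roll": -3.7,"travel": [156,-99.7,85]},
  {"hand": 255,"roll": -3.7,"travel": [174,-99.7,85]},
])

```text
time: 17.17
ee_pos: [0.588, 0.1169, 0.1084]
tool_rot: [-0.004, 1.0, -0.0, 0.002]
contact_force: [-0.5, 0.1, -1.2]
finger_gap: 0.308
gripper_force: 59.2
```

Emit:
jog_arm([
  {"hand": 255,"roll": 0,"travel": [0,0,0]},
  {"hand": 255,"roll": 0,"travel": [0,0,-10]},
  {"hand": 255,"roll": 0,"travel": [0,0,-25]},
  {"hand": 255,"roll": 0,"travel": [0,0,-40]},
  {"hand": 255,"roll": 0,"travel": [0,0,-52]},
  {"hand": 255,"roll": 0,"travel": [0,0,-61]},
  {"hand": 255,"roll": 0,"travel": [0,0,-66]},
  {"hand": 255,"roll": 0,"travel": [0,0,-68]},
  {"hand": 255,"roll": 0,"travel": [0,0,-69]},
  {"hand": 255,"roll": 0,"travel": [0,0,-69]},
])

```text
time: 18.0
ee_pos: [0.5845, 0.1193, 0.0386]
tool_rot: [-0.005, 1.0, 0.0, 0.0]
contact_force: [0.5, 0.1, -1.7]
finger_gap: 0.303
gripper_force: 59.2
```

Emit:
jog_arm([
  {"hand": 255,"roll": 0,"travel": [0,0,-0.5]},
  {"hand": 255,"roll": 0,"travel": [0,0,-0.5]},
  {"hand": 150,"roll": 0,"travel": [0,0,-0.5]},
  {"hand": 150,"roll": 0,"travel": [0,0,-0.5]},
  {"hand": 150,"roll": 0,"travel": [0,0,-0.5]},
  {"hand": 150,"roll": 0,"travel": [0,0,0]},
  {"hand": 150,"roll": 0,"travel": [0,0,5]},
  {"hand": 150,"roll": 0,"travel": [0,0,20]},
  {"hand": 150,"roll": 0,"travel": [0,0,40]},
  {"hand": 150,"roll": 0,"travel": [0,0,60]},
])

```text
time: 18.83
ee_pos: [0.5839, 0.119, 0.099]
tool_rot: [-0.005, 1.0, -0.0, -0.0]
contact_force: [-0.2, -0.0, -0.5]
finger_gap: 0.41
gripper_force: 0.0
```

```bash
python3 tubes.py
```

```text
18.8333 [0.5839 0.119  0.099 ] 0.4095769763957489
top 349 y,slope,z [-0.0329  0.0163  0.0532] x [0.5557 0.6333] 0.5945
top 443 y,slope,z [0.0174 0.003  0.0532] x [0.5546 0.6337] 0.5942
top 258 y,slope,z [0.0677 0.0295 0.0536] x [0.5548 0.6324] 0.5936
top 51 y,slope,z [ 0.1181 -0.0049  0.0549] x [0.5556 0.5763] 0.5659
wrist 4730 y,slope,z [0.0195 0.0098 0.0532] x [0.5534 0.6335] 0.5935
wrist 3823 y,slope,z [-0.0306  0.0078  0.0531] x [0.5531 0.6336] 0.5934
wrist 5961 y,slope,z [0.1196 0.0126 0.0532] x [0.5527 0.633 ] 0.5928
wrist 5152 y,slope,z [0.0697 0.0117 0.0531] x [0.5526 0.6313] 0.592
```

Emit:
jog_arm([
  {"hand": 150,"roll": 0,"travel": [0,0,30]},
  {"hand": 120,"roll": 0,"travel": [0,-15,60]},
  {"hand": 100,"roll": 3,"travel": [-5,-45,80]},
  {"hand": 90,"roll": 6,"travel": [-10,-80,90]},
  {"hand": 90,"roll": 9,"travel": [-20,-115,100]},
  {"hand": 90,"roll": 12,"travel": [-25,-150,100]},
  {"hand": 90,"roll": 15,"travel": [-35,-185,100]},
  {"hand": 90,"roll": 18,"travel": [-40,-220,100]},
  {"hand": 90,"roll": 18,"travel": [-45,-255,100]},
  {"hand": 90,"roll": 18,"travel": [-50,-290,100]},
])

```text
time: 19.77
ee_pos: [0.5335, -0.1723, 0.1982]
tool_rot: [-0.162, 0.987, 0.0, -0.0]
contact_force: [0.1, -0.4, -0.5]
finger_gap: 0.651
gripper_force: 0.0
```

Emit:
jog_arm([
  {"hand": 90,"roll": 0,"travel": [-2,-35,0]},
  {"hand": 90,"roll": 0,"travel": [-4,-70,-5]},
  {"hand": 90,"roll": 0,"travel": [-5,-95,-20]},
  {"hand": 90,"roll": 0,"travel": [-6,-105,-30]},
  {"hand": 90,"roll": 0,"travel": [-6,-107,-30]},
  {"hand": 90,"roll": 0,"travel": [-6,-107,-30]},
  {"hand": 90,"roll": 0,"travel": [-6,-107,-30]},
  {"hand": 90,"roll": 0,"travel": [-6,-107,-30]},
  {"hand": 90,"roll": 0,"travel": [-6,-107,-30]},
  {"hand": 90,"roll": 0,"travel": [-6,-107,-30]},
])

```text
time: 20.6
ee_pos: [0.529, -0.2766, 0.1688]
tool_rot: [-0.163, 0.987, 0.0, 0.0]
contact_force: [-0.3, 0.1, -0.6]
finger_gap: 0.642
gripper_force: 0.0
```

Run:
```python
from h import *
s=manip.state(); print(s['time'],s['ee_pos'],s['tool_rot'],s['finger_gap'])
f=grab('wrist'); save(f,'w3.png'); P=cloud(f).reshape(-1,3)
def rect(z0,z1,t):
    m=(abs(P[:,0]-.53)<.06)&(abs(P[:,1]+.28)<.07)&(P[:,2]>z0)&(P[:,2]<z1); p=P[m]
    c,sz,a=cv2.minAreaRect((p[:,:2]*1000).astype(np.float32)); print(t,len(p),np.round(c,1),np.round(sz,1),round(a,1),p[:,2].mean().round(4))
rect(.088,.1,'grip');rect(.055,.06,'blade');rect(.009,.016,'foot')
```

```text
20.6 [ 0.52898995 -0.27657261  0.16883946] [-1.62506584e-01  9.86707345e-01  4.20215588e-05  4.73805581e-04] 0.6417275548174872
grip 2355 [ 528.3 -277.9] [57.8 18.7] 18.4 0.0908
blade 883 [ 539.2 -308.2] [64.   8.4] 18.2 0.0563
foot 3254 [ 528.9 -277.2] [64.  70.5] 18.4 0.0115
```

View pics/w3.png

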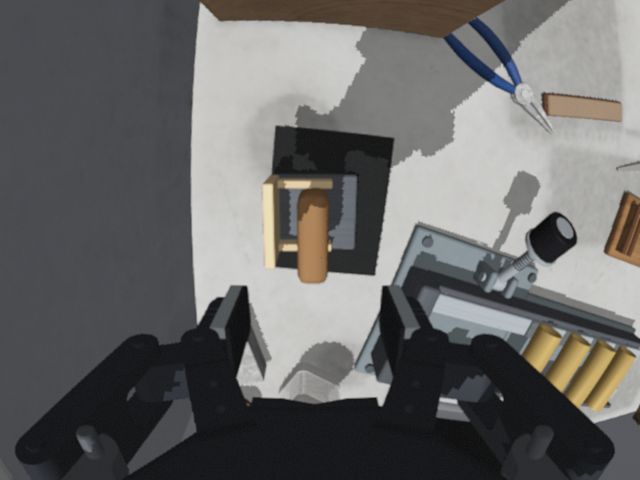

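Emit:
jog_arm([
  {"hand": 90,"roll": 0,"travel": [-0.5,-1,-20]},
  {"hand": 90,"roll": 0,"travel": [-0.5,-1,-45]},
  {"hand": 90,"roll": 0,"travel": [-0.5,-1,-70]},
  {"hand": 90,"roll": 0,"travel": [-0.5,-1,-90]},
  {"hand": 90,"roll": 0,"travel": [-0.5,-1,-103]},
  {"hand": 90,"roll": 0,"travel": [-0.5,-1,-108]},
  {"hand": 140,"roll": 0,"travel": [-0.5,-1,-108]},
  {"hand": 190,"roll": 0,"travel": [-0.5,-1,-108]},
  {"hand": 255,"roll": 0,"travel": [-0.5,-1,-108]},
  {"hand": 255,"roll": 0,"travel": [-0.5,-1,-108]},
])

```text
time: 21.48
ee_pos: [0.5287, -0.279, 0.0616]
tool_rot: [-0.162, 0.987, -0.0, 0.001]
contact_force: [1.1, -0.4, 1.8]
finger_gap: 0.225
gripper_force: 62.0
```

Emit:
jog_arm([
  {"hand": 255,"roll": 0,"travel": [0,0,0]},
  {"hand": 255,"roll": 0,"travel": [0,0,0]},
  {"hand": 255,"roll": 0,"travel": [0,0,0]},
  {"hand": 255,"roll": 0,"travel": [0,0,0]},
  {"hand": 255,"roll": 0,"travel": [0,0,0]},
  {"hand": 255,"roll": 0,"travel": [0,0,0]},
  {"hand": 255,"roll": 0,"travel": [0,0,0]},
  {"hand": 255,"roll": 0,"travel": [0,0,0]},
  {"hand": 255,"roll": 0,"travel": [0,0,0]},
  {"hand": 255,"roll": 0,"travel": [0,0,0]},
])

```text
time: 22.32
ee_pos: [0.5286, -0.279, 0.0615]
tool_rot: [-0.162, 0.987, -0.0, 0.001]
contact_force: [-1.2, 1.8, 5.6]
finger_gap: 0.228
gripper_force: 62.7
```

Run:
```python
from h import *
f=pickle.load(open('wrist.pkl','rb')); P=cloud(f); g=f['image'].max(2)
m=(abs(P[...,0]-.52)<.09)&(abs(P[...,1]+.27)<.09)&(P[...,2]<.006)&(g<30)
p=P[m]; print(len(p)); c,s,a=cv2.minAreaRect((p[:,:2]*1000).astype(np.float32)); print(c,s,a)
```

```text
2866
(479.90130615234375, -276.2871398925781) (40.266082763671875, 95.35968017578125) 13.364274024963379
```

Emit:
jog_arm([
  {"hand": 255,"roll": 0,"travel": [0,0,10]},
  {"hand": 255,"roll": 0,"travel": [0,0,30]},
  {"hand": 255,"roll": 0,"travel": [0,0,55]},
  {"hand": 255,"roll": 0,"travel": [0,0,80]},
  {"hand": 255,"roll": 0,"travel": [0,5,105]},
  {"hand": 255,"roll": -2,"travel": [3,20,118]},
  {"hand": 255,"roll": -5,"travel": [6,40,120]},
  {"hand": 255,"roll": -8,"travel": [10,65,120]},
  {"hand": 255,"roll": -11,"travel": [14,90,120]},
  {"hand": 255,"roll": -14,"travel": [20,115,120]},
])

```text
time: 23.15
ee_pos: [0.5468, -0.1629, 0.1806]
tool_rot: [-0.038, 0.999, 0.0, -0.0]
contact_force: [-0.1, -0.5, -4.5]
finger_gap: 0.223
gripper_force: 61.1
```

Emit:
jog_arm([
  {"hand": 255,"roll": -2,"travel": [5,28,0]},
  {"hand": 255,"roll": -4,"travel": [10,58,0]},
  {"hand": 255,"roll": -4,"travel": [15,90,0]},
  {"hand": 255,"roll": -4,"travel": [20,122,0]},
  {"hand": 255,"roll": -4,"travel": [25,154,0]},
  {"hand": 255,"roll": -4,"travel": [30,186,0]},
  {"hand": 255,"roll": -4,"travel": [35,218,0]},
  {"hand": 255,"roll": -4,"travel": [38,250,0]},
  {"hand": 255,"roll": -4,"travel": [40,280,0]},
  {"hand": 255,"roll": -4,"travel": [43,305,0]},
])

```text
time: 23.98
ee_pos: [0.5899, 0.1439, 0.1803]
tool_rot: [-0.006, 1.0, 0.0, -0.001]
contact_force: [-0.6, 0.5, -3.2]
finger_gap: 0.224
gripper_force: 61.2
```

Emit:
jog_arm([
  {"hand": 255,"roll": 0,"travel": [0,20,0]},
  {"hand": 255,"roll": 0,"travel": [0,33,0]},
  {"hand": 255,"roll": 0,"travel": [0,40,0]},
  {"hand": 255,"roll": 0,"travel": [0,40,0]},
  {"hand": 255,"roll": 0,"travel": [0,40,0]},
  {"hand": 255,"roll": 0,"travel": [0,40,-10]},
  {"hand": 255,"roll": 0,"travel": [0,40,-25]},
  {"hand": 255,"roll": 0,"travel": [0,40,-40]},
  {"hand": 255,"roll": 0,"travel": [0,40,-50]},
  {"hand": 255,"roll": 0,"travel": [0,40,-50]},
])

```text
time: 24.82
ee_pos: [0.5891, 0.1792, 0.1275]
tool_rot: [-0.004, 1.0, -0.001, -0.002]
contact_force: [-0.5, 0.1, -4.5]
finger_gap: 0.223
gripper_force: 61.0
```

```bash
cat > pad.py <<'E'
from h import *
import sys
s=manip.state(); print(s['time'],s['ee_pos'].round(4),s['tool_rot'].round(3),s['finger_gap'],s['contact_force'].round(1))
f=grab('wrist'); 
if len(sys.argv)>1: save(f,sys.argv[1])
E
python3 pad.py w4.png
```

```text
24.8167 [0.5891 0.1792 0.1275] [-0.004  1.    -0.001 -0.002] 0.2229767138382062 [-0.5  0.1 -4.5]
```

View pics/w4.png

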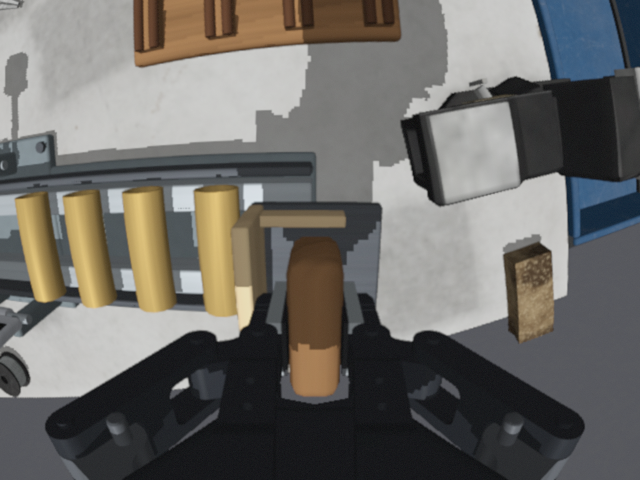

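Emit:
jog_arm([
  {"hand": 255,"roll": 0,"travel": [0,0,0]},
  {"hand": 255,"roll": 0,"travel": [0,0,-5]},
  {"hand": 255,"roll": 0,"travel": [0,0,-12]},
  {"hand": 255,"roll": 0,"travel": [0,0,-20]},
  {"hand": 255,"roll": 0,"travel": [0,0,-25]},
  {"hand": 255,"roll": 0,"travel": [0,0,-28]},
  {"hand": 255,"roll": 0,"travel": [0,0,-29]},
  {"hand": 255,"roll": 0,"travel": [0,0,-29]},
  {"hand": 255,"roll": 0,"travel": [0,0,-29]},
  {"hand": 255,"roll": 0,"travel": [0,0,-29]},
])

```text
time: 25.7
ee_pos: [0.5911, 0.1813, 0.1016]
tool_rot: [-0.005, 1.0, 0.0, 0.0]
contact_force: [-0.9, 0.8, -4.0]
finger_gap: 0.222
gripper_force: 61.2
```

```bash
python3 - <<'E'
from h import *
s=manip.state(); print(s['time'],s['ee_pos'].round(4),s['tool_rot'].round(3),s['finger_gap'],s['contact_force'].round(1))
f=grab('wrist'); P=cloud(f).reshape(-1,3)
def rect(z0,z1,t):
    m=(abs(P[:,0]-.592)<.06)&(abs(P[:,1]-.175)<.045)&(P[:,2]>z0)&(P[:,2]<z1); p=P[m]
    c,sz,a=cv2.minAreaRect((p[:,:2]*1000).astype(np.float32)); print(t,len(p),np.round(c,1),np.round(sz,1),round(a,1),np.percentile(p[:,2],[10,50,90]).round(4))
rect(.122,.14,'grip');rect(.091,.102,'blade');rect(.047,.056,'foot')
E
python3 tubes.py | grep wrist
```

```text
25.7 [0.5911 0.1813 0.1016] [-0.005  1.     0.     0.   ] 0.22204330304809894 [-0.9  0.8 -4. ]
grip 9480 [591.1 181.3] [45.4 53.7] 54.3 [0.1269 0.131  0.1353]
blade 1848 [575.8 156.4] [36.6 62.4] 44.0 [0.0948 0.0962 0.0971]
foot 6655 [590.5 174.3] [98.3 88.1] 0.3 [0.0506 0.0517 0.0529]
wrist 4460 y,slope,z [0.0695 0.0107 0.0532] x [0.5526 0.6324] 0.5925
wrist 5237 y,slope,z [0.1194 0.0111 0.0532] x [0.5528 0.6325] 0.5926
wrist 3833 y,slope,z [0.0195 0.0088 0.0531] x [0.5535 0.6332] 0.5934
wrist 2629 y,slope,z [-0.0304  0.0067  0.0531] x [0.5533 0.6337] 0.5935
```

Emit:
jog_arm([
  {"hand": 255,"roll": 0,"travel": [0,-4,0]},
  {"hand": 255,"roll": 0,"travel": [0,-8,0]},
  {"hand": 255,"roll": 0,"travel": [0,-12,0]},
  {"hand": 255,"roll": 0,"travel": [0,-15,0]},
  {"hand": 255,"roll": 0,"travel": [0,-18,0]},
  {"hand": 255,"roll": 0,"travel": [0.3,-22,0]},
  {"hand": 255,"roll": 0,"travel": [0.3,-26,0]},
  {"hand": 255,"roll": 0,"travel": [0.3,-30,0]},
  {"hand": 255,"roll": 0,"travel": [0.4,-34,0]},
  {"hand": 255,"roll": 0,"travel": [0.4,-38,0]},
])

```text
time: 26.68
ee_pos: [0.5912, 0.1429, 0.1013]
tool_rot: [-0.005, 1.0, 0.0, 0.0]
contact_force: [-0.4, -0.2, -3.6]
finger_gap: 0.225
gripper_force: 61.1
```

Emit:
jog_arm([
  {"hand": 255,"roll": 0,"travel": [0,-4,0]},
  {"hand": 255,"roll": 0,"travel": [0,-8,0]},
  {"hand": 255,"roll": 0,"travel": [0,-12,0]},
  {"hand": 255,"roll": 0,"travel": [0,-16,0]},
  {"hand": 255,"roll": 0,"travel": [0.2,-20,0]},
  {"hand": 255,"roll": 0,"travel": [0.3,-24,0]},
  {"hand": 255,"roll": 0,"travel": [0.3,-28,0]},
  {"hand": 255,"roll": 0,"travel": [0.3,-32,0]},
  {"hand": 255,"roll": 0,"travel": [0.4,-36,0]},
  {"hand": 255,"roll": 0,"travel": [0.4,-40,0]},
])

```text
time: 27.52
ee_pos: [0.5916, 0.1028, 0.1013]
tool_rot: [-0.005, 1.0, 0.0, 0.0]
contact_force: [-0.7, 0.8, -3.2]
finger_gap: 0.223
gripper_force: 61.2
```

```bash
python3 tubes.py
```

```text
27.5167 [0.5916 0.1028 0.1013] 0.22270870027990428
top 459 y,slope,z [0.046  0.0045 0.0534] x [0.5546 0.6325] 0.5935
top 396 y,slope,z [0.0223 0.0103 0.0532] x [0.5543 0.6319] 0.5931
top 350 y,slope,z [-0.0328  0.0043  0.0532] x [0.5557 0.6333] 0.5945
top 319 y,slope,z [-0.005  -0.0073  0.0532] x [0.556  0.6334] 0.5947
wrist 7249 y,slope,z [ 0.0261 -0.0037  0.053 ] x [0.553  0.6334] 0.5932
wrist 4236 y,slope,z [-0.0044  0.0082  0.0531] x [0.5537 0.6336] 0.5936
wrist 4126 y,slope,z [0.052  0.0106 0.0531] x [0.5534 0.6334] 0.5934
wrist 3259 y,slope,z [-0.0325  0.0083  0.0531] x [0.5534 0.6336] 0.5935
```

Emit:
jog_arm([
  {"hand": 255,"roll": 0,"travel": [0,-3,0]},
  {"hand": 255,"roll": 0,"travel": [0,-6,0]},
  {"hand": 255,"roll": 0,"travel": [0,-9,0]},
  {"hand": 255,"roll": 0,"travel": [0,-12,0]},
  {"hand": 255,"roll": 0,"travel": [0.2,-15,0]},
  {"hand": 255,"roll": 0,"travel": [0.3,-18,0]},
  {"hand": 255,"roll": 0,"travel": [0.3,-21,0]},
  {"hand": 255,"roll": 0,"travel": [0.3,-24,0]},
  {"hand": 255,"roll": 0,"travel": [0.4,-27,0]},
  {"hand": 255,"roll": 0,"travel": [0.4,-30,0]},
])

```text
time: 28.45
ee_pos: [0.592, 0.0728, 0.1013]
tool_rot: [-0.005, 1.0, -0.0, -0.0]
contact_force: [0.4, -0.5, -3.0]
finger_gap: 0.221
gripper_force: 61.2
```

Emit:
jog_arm([
  {"hand": 255,"roll": 0,"travel": [0,-3,0]},
  {"hand": 255,"roll": 0,"travel": [0,-6,0]},
  {"hand": 255,"roll": 0,"travel": [0,-9,0]},
  {"hand": 255,"roll": 0,"travel": [0,-12,0]},
  {"hand": 255,"roll": 0,"travel": [0.2,-15,0]},
  {"hand": 255,"roll": 0,"travel": [0.3,-18,0]},
  {"hand": 255,"roll": 0,"travel": [0.3,-21,0]},
  {"hand": 255,"roll": 0,"travel": [0.3,-24,0]},
  {"hand": 255,"roll": 0,"travel": [0.4,-27,0]},
  {"hand": 255,"roll": 0,"travel": [0.4,-30,0]},
])

```text
time: 29.28
ee_pos: [0.5924, 0.0429, 0.1013]
tool_rot: [-0.005, 1.0, -0.0, -0.0]
contact_force: [-0.2, 0.3, -4.1]
finger_gap: 0.228
gripper_force: 61.1
```

```bash
python3 tubes.py
```

```text
29.2833 [0.5924 0.0429 0.1013] 0.22817905025942076
top 509 y,slope,z [-0.1133 -0.0066  0.05  ] x [0.5547 0.6335] 0.5941
top 307 y,slope,z [-0.0903  0.0062  0.0493] x [0.5554 0.6334] 0.5944
top 472 y,slope,z [-0.037   0.0061  0.0534] x [0.5556 0.6331] 0.5943
top 254 y,slope,z [-0.0085  0.0183  0.0533] x [0.5559 0.6335] 0.5947
wrist 7327 y,slope,z [-0.0339 -0.0038  0.053 ] x [0.5536 0.6341] 0.5939
wrist 3787 y,slope,z [-0.0878  0.0074  0.0491] x [0.5545 0.6344] 0.5944
wrist 4166 y,slope,z [-0.0081  0.0119  0.0531] x [0.5539 0.6338] 0.5939
wrist 2701 y,slope,z [-0.1161  0.009   0.0491] x [0.554  0.6342] 0.5941
```

Emit:
jog_arm([
  {"hand": 255,"roll": 0,"travel": [0,-3,0]},
  {"hand": 255,"roll": 0,"travel": [0,-6,0]},
  {"hand": 255,"roll": 0,"travel": [0,-9,0]},
  {"hand": 255,"roll": 0,"travel": [0,-12,0]},
  {"hand": 255,"roll": 0,"travel": [0.2,-15,0]},
  {"hand": 255,"roll": 0,"travel": [0.3,-18,0]},
  {"hand": 255,"roll": 0,"travel": [0.3,-21,0]},
  {"hand": 255,"roll": 0,"travel": [0.3,-24,0]},
  {"hand": 255,"roll": 0,"travel": [0.4,-27,0]},
  {"hand": 255,"roll": 0,"travel": [0.4,-30,0]},
])

```text
time: 30.22
ee_pos: [0.5928, 0.0131, 0.1013]
tool_rot: [-0.005, 1.0, 0.0, -0.0]
contact_force: [-0.3, 0.7, -3.6]
finger_gap: 0.224
gripper_force: 61.3
```

Emit:
jog_arm([
  {"hand": 255,"roll": 0,"travel": [0,-3,0]},
  {"hand": 255,"roll": 0,"travel": [0,-6,0]},
  {"hand": 255,"roll": 0,"travel": [0,-9,0]},
  {"hand": 255,"roll": 0,"travel": [0,-12,0]},
  {"hand": 255,"roll": 0,"travel": [0.2,-15,0]},
  {"hand": 255,"roll": 0,"travel": [0.3,-18,0]},
  {"hand": 255,"roll": 0,"travel": [0.3,-21,0]},
  {"hand": 255,"roll": 0,"travel": [0.3,-24,0]},
  {"hand": 255,"roll": 0,"travel": [0.4,-26,0]},
  {"hand": 255,"roll": 0,"travel": [0.4,-26,0]},
])

```text
time: 31.05
ee_pos: [0.5932, -0.0136, 0.1013]
tool_rot: [-0.005, 1.0, -0.0, 0.0]
contact_force: [-0.2, -0.3, -4.4]
finger_gap: 0.228
gripper_force: 61.1
```

```bash
python3 tubes.py
```

```text
31.05 [ 0.5932 -0.0136  0.1013] 0.2280542780276364
top 510 y,slope,z [-0.1451 -0.0039  0.0499] x [0.5564 0.6346] 0.5955
top 397 y,slope,z [-0.1192  0.0079  0.0493] x [0.5554 0.6349] 0.5951
top 337 y,slope,z [-0.0929 -0.0706  0.0493] x [0.5551 0.6332] 0.5942
top 42 y,slope,z [-0.0618 -0.0359  0.0545] x [0.5555 0.5829] 0.5692
wrist 6384 y,slope,z [-0.0859 -0.0124  0.0493] x [0.5541 0.6343] 0.5942
wrist 4190 y,slope,z [-0.1201  0.0068  0.0491] x [0.5548 0.6352] 0.595
wrist 3140 y,slope,z [-0.0638  0.0118  0.0491] x [0.5543 0.6346] 0.5945
wrist 3180 y,slope,z [-0.1482  0.0088  0.049 ] x [0.5543 0.6347] 0.5945
```

Emit:
jog_arm([
  {"hand": 255,"roll": 0,"travel": [0,8,0]},
  {"hand": 255,"roll": 0,"travel": [0,20,3]},
  {"hand": 255,"roll": 0,"travel": [-2,22,20]},
  {"hand": 255,"roll": 0,"travel": [-5,22,45]},
  {"hand": 255,"roll": 0,"travel": [-10,22,70]},
  {"hand": 255,"roll": 0,"travel": [-18,15,80]},
  {"hand": 255,"roll": 2,"travel": [-26,0,82]},
  {"hand": 255,"roll": 4,"travel": [-34,-25,82]},
  {"hand": 255,"roll": 6,"travel": [-40,-52,82]},
  {"hand": 255,"roll": 8,"travel": [-45,-80,82]},
])

```text
time: 31.98
ee_pos: [0.548, -0.0914, 0.1837]
tool_rot: [-0.077, 0.997, 0.0, 0.0]
contact_force: [0.4, -0.6, -3.6]
finger_gap: 0.223
gripper_force: 61.2
```

Emit:
jog_arm([
  {"hand": 255,"roll": 2,"travel": [-4,-28,0]},
  {"hand": 255,"roll": 4,"travel": [-8,-58,0]},
  {"hand": 255,"roll": 6,"travel": [-12,-88,0]},
  {"hand": 255,"roll": 8,"travel": [-15,-118,0]},
  {"hand": 255,"roll": 10,"travel": [-18,-145,0]},
  {"hand": 255,"roll": 10,"travel": [-21,-165,0]},
  {"hand": 255,"roll": 10,"travel": [-23,-178,0]},
  {"hand": 255,"roll": 10,"travel": [-23,-181,0]},
  {"hand": 255,"roll": 10,"travel": [-23,-181,-5]},
  {"hand": 255,"roll": 10,"travel": [-23,-181,-20]},
])

```text
time: 32.82
ee_pos: [0.5275, -0.2723, 0.1647]
tool_rot: [-0.162, 0.987, -0.0, 0.002]
contact_force: [0.3, 0.6, -3.8]
finger_gap: 0.223
gripper_force: 61.4
```

Emit:
jog_arm([
  {"hand": 255,"roll": 0,"travel": [0,0,-15]},
  {"hand": 255,"roll": 0,"travel": [0,0,-32]},
  {"hand": 255,"roll": 0,"travel": [0,0,-50]},
  {"hand": 255,"roll": 0,"travel": [0,0,-66]},
  {"hand": 255,"roll": 0,"travel": [0,0,-80]},
  {"hand": 255,"roll": 0,"travel": [0,0,-90]},
  {"hand": 255,"roll": 0,"travel": [0,0,-96]},
  {"hand": 255,"roll": 0,"travel": [0,0,-99]},
  {"hand": 255,"roll": 0,"travel": [0,0,-100]},
  {"hand": 255,"roll": 0,"travel": [0,0,-100]},
])

```text
time: 33.65
ee_pos: [0.5256, -0.2736, 0.0636]
tool_rot: [-0.162, 0.987, -0.0, 0.0]
contact_force: [-0.2, -1.3, -4.2]
finger_gap: 0.224
gripper_force: 61.2
```

```bash
python3 pad.py w5.png
```

```text
33.65 [ 0.5256 -0.2736  0.0636] [-0.162  0.987 -0.     0.   ] 0.22383442683362886 [-0.2 -1.3 -4.2]
```

View pics/w5.png

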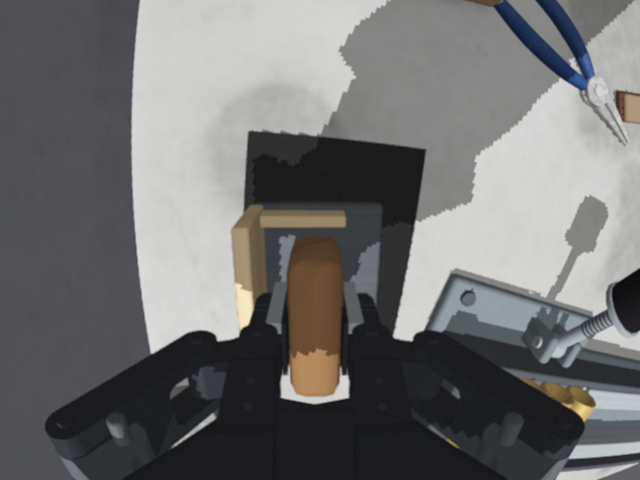

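Run:
```python
from h import *
f=pickle.load(open('wrist.pkl','rb')); P=cloud(f)
a=P[134,252];b=P[153,422];print(a,b,np.linalg.norm(a-b))
d=(b-a)[:2]/np.linalg.norm((b-a)[:2]); n=np.array([d[1],-d[0]]); 
if n[0]<0:n=-n
for L in (.125,.1): print(L,((a+b)[:2]/2+n*L/2).round(4),np.degrees(np.arctan2(*d[::-1])))
```

```text
[ 0.47207231 -0.32774276  0.00125443] [ 0.45101122 -0.23500918  0.00188216] 0.09509721416050793
0.125 [ 0.5225 -0.2675] 102.795619764864
0.1 [ 0.5103 -0.2703] 102.795619764864
```

Emit:
jog_arm([
  {"hand": 255,"roll": 0,"travel": [-1,2,0]},
  {"hand": 255,"roll": 0,"travel": [-2,5,0]},
  {"hand": 255,"roll": 0,"travel": [-2,5,-1]},
  {"hand": 255,"roll": 0,"travel": [-2,5,-2]},
  {"hand": 255,"roll": 0,"travel": [-2,5,-2]},
  {"hand": 200,"roll": 0,"travel": [-2,5,-2]},
  {"hand": 150,"roll": 0,"travel": [-2,5,-2]},
  {"hand": 90,"roll": 0,"travel": [-2,5,-1]},
  {"hand": 90,"roll": 0,"travel": [-2,5,1]},
  {"hand": 90,"roll": 0,"travel": [-2,5,5]},
])

```text
time: 34.53
ee_pos: [0.5232, -0.269, 0.0684]
tool_rot: [-0.161, 0.987, -0.0, -0.0]
contact_force: [-0.2, 0.1, 0.3]
finger_gap: 0.649
gripper_force: 0.0
```

Emit:
jog_arm([
  {"hand": 90,"roll": 0,"travel": [0,0,15]},
  {"hand": 90,"roll": 0,"travel": [0,0,40]},
  {"hand": 90,"roll": 0,"travel": [0,0,70]},
  {"hand": 90,"roll": 0,"travel": [0,0,105]},
  {"hand": 90,"roll": 0,"travel": [0,0,140]},
  {"hand": 90,"roll": 0,"travel": [0,10,175]},
  {"hand": 90,"roll": -4,"travel": [0,30,205]},
  {"hand": 90,"roll": -8,"travel": [0,55,220]},
  {"hand": 90,"roll": -12,"travel": [0,80,230]},
  {"hand": 90,"roll": -18,"travel": [0,105,230]},
])

```text
time: 35.37
ee_pos: [0.5243, -0.1636, 0.3016]
tool_rot: [-0.003, 1.0, -0.0, 0.003]
contact_force: [0.9, 0.2, -0.7]
finger_gap: 0.645
gripper_force: 0.0
```

Run:
```python
from h import *
s=manip.state(); print(s['time'],s['ee_pos'].round(4),s['tool_rot'].round(3),s['finger_gap'])
f=grab('wrist'); save(f,'w6.png'); P=cloud(f).reshape(-1,3)
def rect(x0,x1,y0,y1,z0,z1,t):
    p=P[(P[:,0]>x0)&(P[:,0]<x1)&(P[:,1]>y0)&(P[:,1]<y1)&(P[:,2]>z0)&(P[:,2]<z1)]
    if len(p)<5: print(t,'few');return
    c,sz,a=cv2.minAreaRect((p[:,:2]*1000).astype(np.float32)); print(t,len(p),np.round(c,1),np.round(sz,1),round(a,1),p.mean(0).round(4),p.max(0).round(4))
rect(.46,.6,-.34,-.22,.088,.1,'grip')
rect(.43,.52,-.14,-.07,.07,.12,'nut')
rect(.6,.72,-.2,0,.1,.23,'plate');rect(.6,.72,-.2,0,.195,.23,'plate end')
for z in np.arange(.08,.215,.015): rect(.6,.72,-.2,0,z,z+.015,'pl %.3f'%z)
```

```text
35.3667 [ 0.5243 -0.1636  0.3016] [-0.003  1.    -0.     0.003] 0.6450802533148999
grip 922 [ 523.6 -267. ] [57.6 18.5] 18.3 [ 0.5229 -0.2667  0.0906] [ 0.5521 -0.2513  0.0934]
nut 1252 [ 473.  -103.1] [41.8 33.2] 1.8 [ 0.4726 -0.104   0.0859] [ 0.494  -0.0862  0.0983]
plate 3460 [ 670.8 -153.4] [ 38.9 127.2] 29.9 [ 0.6515 -0.1247  0.1516] [ 0.719  -0.0941  0.2071]
plate end 353 [ 657.1 -118.5] [10.4 19.8] 1.0 [ 0.6557 -0.1192  0.2023] [ 0.6625 -0.1086  0.2071]
pl 0.080 417 [ 665.2 -151.1] [ 31. 123.] 32.1 [ 0.6518 -0.1297  0.0876] [ 0.711  -0.0909  0.095 ]
pl 0.095 512 [ 669.7 -155. ] [ 32.  128.6] 35.1 [ 0.6562 -0.1365  0.1023] [ 0.719  -0.0933  0.1099]
pl 0.110 441 [ 647.3 -124. ] [ 7.3 54.5] 6.1 [ 0.6472 -0.1243  0.1176] [ 0.6539 -0.0967  0.125 ]
pl 0.125 472 [ 648.1 -124.7] [ 5.  51.8] 2.8 [ 0.6483 -0.1249  0.1326] [ 0.6518 -0.0988  0.14  ]
pl 0.140 526 [ 649.3 -124.8] [ 6.9 52.9] 6.8 [ 0.6493 -0.1251  0.1476] [ 0.6559 -0.0981  0.155 ]
pl 0.155 815 [ 654.2 -122.5] [12.2 55.7] 0.2 [ 0.6521 -0.1248  0.1639] [ 0.6604 -0.0947  0.17  ]
pl 0.170 318 [ 654.4 -121.9] [ 8.9 53.3] 0.1 [ 0.6531 -0.1202  0.1762] [ 0.6589 -0.0953  0.1849]
pl 0.185 281 [ 654.4 -119. ] [ 6.9 20.6] 11.2 [ 0.6534 -0.1191  0.1927] [ 0.6598 -0.1082  0.1999]
pl 0.200 254 [ 657.3 -118.5] [10.  19.1] 1.0 [ 0.6564 -0.1191  0.2042] [ 0.6625 -0.109   0.2071]
pl 0.215 few
```

View pics/w6.png

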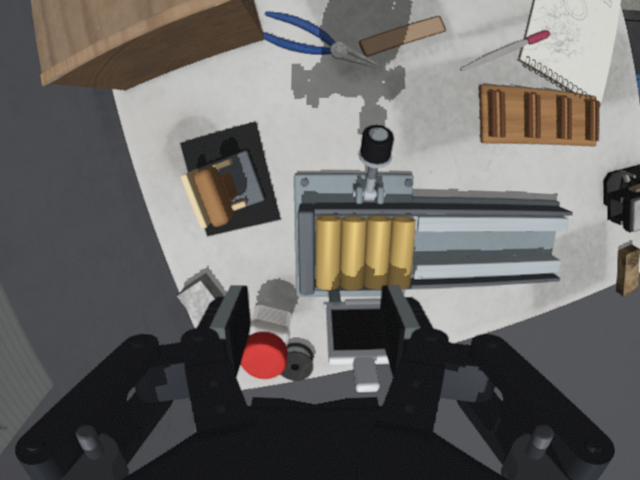

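Emit:
jog_arm([
  {"hand": 195,"roll": 0,"travel": [15,5,0]},
  {"hand": 195,"roll": 0,"travel": [35,15,0]},
  {"hand": 195,"roll": 0,"travel": [60,25,0]},
  {"hand": 195,"roll": 0,"travel": [85,35,0]},
  {"hand": 195,"roll": 0,"travel": [110,45,0]},
  {"hand": 195,"roll": 0,"travel": [132,55,-5]},
  {"hand": 195,"roll": 0,"travel": [148,61,-15]},
  {"hand": 195,"roll": 0,"travel": [158,63,-25]},
  {"hand": 195,"roll": 0,"travel": [158,63,-30]},
  {"hand": 195,"roll": 0,"travel": [158,63,-30]},
])

```text
time: 36.25
ee_pos: [0.6798, -0.1013, 0.2663]
tool_rot: [-0.005, 1.0, -0.0, -0.002]
contact_force: [-0.6, -0.4, -0.7]
finger_gap: 0.229
gripper_force: 0.0
```

```bash
python3 pad.py w7.png; python3 -c "
from h import *
f=pickle.load(open('wrist.pkl','rb'));print(np.array(f['tool_from_camera']).round(3))
P=cloud(pickle.load(open('scene.pkl','rb'))).reshape(-1,3);print(np.nanpercentile(P[:,0],[90,99,99.9]))"
```

```text
36.25 [ 0.6798 -0.1013  0.2663] [-0.005  1.    -0.    -0.002] 0.22902804774527002 [-0.6 -0.4 -0.7]
[[ 0.001 -0.957 -0.289  0.073]
 [ 1.     0.     0.001  0.   ]
 [-0.    -0.289  0.957 -0.142]
 [ 0.     0.     0.     1.   ]]
[0.79385255 0.8660135  0.87851464]
```

View pics/w7.png

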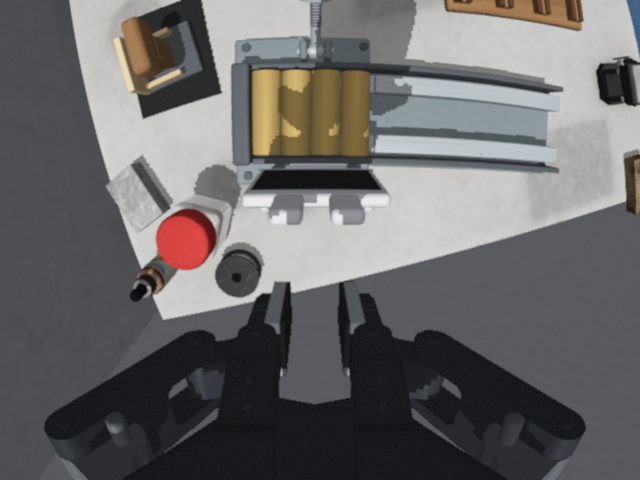

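Emit:
jog_arm([
  {"hand": 195,"roll": 0,"travel": [1,0,0]},
  {"hand": 195,"roll": 0,"travel": [1,0,-12]},
  {"hand": 195,"roll": 0,"travel": [1,0,-28]},
  {"hand": 195,"roll": 0,"travel": [1,0,-45]},
  {"hand": 195,"roll": 0,"travel": [1,0,-60]},
  {"hand": 195,"roll": 0,"travel": [1,0,-72]},
  {"hand": 195,"roll": 0,"travel": [1,0,-80]},
  {"hand": 195,"roll": 0,"travel": [1,0,-80]},
  {"hand": 195,"roll": 0,"travel": [1,0,-80]},
  {"hand": 195,"roll": 0,"travel": [1,0,-80]},
])

```text
time: 37.13
ee_pos: [0.6827, -0.101, 0.1893]
tool_rot: [-0.005, 1.0, -0.0, 0.001]
contact_force: [-0.2, -0.0, 0.5]
finger_gap: 0.233
gripper_force: 0.0
```

Emit:
jog_arm([
  {"hand": 195,"roll": 0,"travel": [-4,0,0]},
  {"hand": 195,"roll": 0,"travel": [-8,0,0]},
  {"hand": 195,"roll": 0,"travel": [-12,0,0]},
  {"hand": 195,"roll": 0,"travel": [-16,0,0]},
  {"hand": 195,"roll": 0,"travel": [-20,0,0]},
  {"hand": 195,"roll": 0,"travel": [-24,0,0]},
  {"hand": 195,"roll": 0,"travel": [-28,0,0]},
  {"hand": 195,"roll": 0,"travel": [-32,0,0]},
  {"hand": 195,"roll": 0,"travel": [-36,0,0]},
  {"hand": 195,"roll": 0,"travel": [-40,0,0]},
])

```text
time: 37.97
ee_pos: [0.6417, -0.1007, 0.1882]
tool_rot: [-0.005, 1.0, 0.0, -0.0]
contact_force: [0.2, -0.6, 0.0]
finger_gap: 0.236
gripper_force: 0.2
```

Run:
```python
from h import *
for n in ['scene','wrist']:
    s=manip.state(); print(s['time'],s['ee_pos'].round(4),s['contact_force'].round(1))
    P=cloud(grab(n)).reshape(-1,3)
    p=P[(P[:,0]>.5)&(P[:,0]<.72)&(P[:,1]>-.135)&(P[:,1]<-.06)&(P[:,2]>.08)&(P[:,2]<.25)]
    print(n,[(z.round(2),p[abs(p[:,2]-z)<.005][:,0].min().round(3)) for z in np.arange(.09,.24,.02) if (abs(p[:,2]-z)<.005).sum()>3])
```

```text
37.9667 [ 0.6417 -0.1007  0.1882] [ 0.2 -0.6  0. ]
scene [(np.float64(0.09), np.float64(0.637)), (np.float64(0.11), np.float64(0.632)), (np.float64(0.13), np.float64(0.628)), (np.float64(0.15), np.float64(0.624)), (np.float64(0.17), np.float64(0.621)), (np.float64(0.19), np.float64(0.619)), (np.float64(0.21), np.float64(0.615)), (np.float64(0.23), np.float64(0.627))]
38.0167 [ 0.6409 -0.1008  0.1882] [-1.1 -0.7  0.2]
wrist [(np.float64(0.09), np.float64(0.638)), (np.float64(0.11), np.float64(0.634)), (np.float64(0.13), np.float64(0.63)), (np.float64(0.15), np.float64(0.626)), (np.float64(0.17), np.float64(0.622)), (np.float64(0.19), np.float64(0.618)), (np.float64(0.21), np.float64(0.629)), (np.float64(0.23), np.float64(0.627))]
```

Emit:
jog_arm([
  {"hand": 195,"roll": 0,"travel": [5,0,20]},
  {"hand": 195,"roll": 0,"travel": [5,0,45]},
  {"hand": 255,"roll": 0,"travel": [0,0,65]},
  {"hand": 255,"roll": 0,"travel": [-20,0,70]},
  {"hand": 255,"roll": 0,"travel": [-50,-1,70]},
  {"hand": 255,"roll": 0,"travel": [-80,-2,70]},
  {"hand": 255,"roll": 0,"travel": [-110,-3,70]},
  {"hand": 255,"roll": 0,"travel": [-145,-3,70]},
  {"hand": 255,"roll": 0,"travel": [-180,-3,70]},
  {"hand": 255,"roll": 0,"travel": [-205,-3,70]},
])

```text
time: 38.9
ee_pos: [0.4342, -0.104, 0.2579]
tool_rot: [-0.005, 1.0, 0.0, -0.001]
contact_force: [-1.2, -0.5, 0.6]
finger_gap: 0.004
gripper_force: 0.0
```

Emit:
jog_arm([
  {"hand": 255,"roll": 0,"travel": [0,0,0]},
  {"hand": 255,"roll": 0,"travel": [0,0,0]},
  {"hand": 255,"roll": 0,"travel": [0,0,0]},
  {"hand": 255,"roll": 0,"travel": [0,0,0]},
  {"hand": 255,"roll": 0,"travel": [0,0,0]},
  {"hand": 255,"roll": 0,"travel": [0,0,0]},
  {"hand": 255,"roll": 0,"travel": [0,0,0]},
  {"hand": 255,"roll": 0,"travel": [0,0,0]},
  {"hand": 255,"roll": 0,"travel": [0,0,0]},
  {"hand": 255,"roll": 0,"travel": [0,0,0]},
])

```text
time: 39.73
ee_pos: [0.4372, -0.1038, 0.2582]
tool_rot: [-0.005, 1.0, -0.0, -0.0]
contact_force: [-0.2, 1.3, -0.5]
finger_gap: -0.002
gripper_force: 0.0
```

Emit:
jog_arm([
  {"hand": 255,"roll": 0,"travel": [0,0,0]},
  {"hand": 255,"roll": 0,"travel": [0,0,0]},
  {"hand": 255,"roll": 0,"travel": [0,0,0]},
  {"hand": 255,"roll": 0,"travel": [0,0,0]},
  {"hand": 255,"roll": 0,"travel": [0,0,0]},
  {"hand": 255,"roll": 0,"travel": [0,0,0]},
  {"hand": 255,"roll": 0,"travel": [0,0,0]},
  {"hand": 255,"roll": 0,"travel": [0,0,0]},
  {"hand": 255,"roll": 0,"travel": [0,0,0]},
  {"hand": 255,"roll": 0,"travel": [0,0,0]},
])

```text
time: 40.57
ee_pos: [0.4372, -0.1038, 0.2583]
tool_rot: [-0.005, 1.0, 0.0, -0.0]
contact_force: [-0.5, 0.4, -0.4]
finger_gap: 0.001
gripper_force: 0.0
```

```bash
cat > look.py <<'E'
from h import *
import sys
for n in ['scene','top','wrist']:
    s=manip.state(); f=grab(n); P=cloud(f).reshape(-1,3)
    def st(x0,x1,y0,y1,z0,z1,t):
        p=P[(P[:,0]>x0)&(P[:,0]<x1)&(P[:,1]>y0)&(P[:,1]<y1)&(P[:,2]>z0)&(P[:,2]<z1)]
        if len(p)>5: print(n,t,len(p),'mean',p.mean(0).round(4),'min',p.min(0).round(4),'max',p.max(0).round(4))
    st(.53,.65,-.15,-.06,.06,.25,'plate'); st(.43,.55,-.135,-.075,.076,.13,'nut')
    p=P[(P[:,0]>.44)&(P[:,0]<.55)&(abs(P[:,1]+.104)<.03)&(P[:,2]>.08)&(P[:,2]<.13)]
    if len(p)>5:
        q=p[p[:,2]>p[:,2].max()-.004]; print(n,'nut top',len(q),q.mean(0).round(4))
print(s['time'],s['ee_pos'].round(4),s['finger_gap'])
if len(sys.argv)>1: save(f,sys.argv[1])
E
python3 look.py
```

```text
scene plate 1504 mean [ 0.5878 -0.1077  0.0868] min [ 0.53   -0.1499  0.0601] max [ 0.6499 -0.06    0.1049]
scene nut 527 mean [ 0.498  -0.1052  0.0941] min [ 0.4511 -0.1345  0.076 ] max [ 0.55   -0.0764  0.1081]
scene nut top 39 [ 0.5218 -0.1074  0.1054]
top plate 2245 mean [ 0.5945 -0.1047  0.0845] min [ 0.5301 -0.1499  0.0617] max [ 0.65   -0.06    0.0984]
top nut 426 mean [ 0.5209 -0.1019  0.0922] min [ 0.4582 -0.1318  0.0762] max [ 0.5496 -0.0763  0.101 ]
top nut top 56 [ 0.5248 -0.1053  0.0983]
wrist plate 373 mean [ 0.5932 -0.1148  0.0762] min [ 0.55   -0.1499  0.06  ] max [ 0.6499 -0.06    0.0874]
wrist nut 1411 mean [ 0.4721 -0.1026  0.0865] min [ 0.4524 -0.1294  0.076 ] max [ 0.5164 -0.0752  0.0978]
wrist nut top 150 [ 0.47   -0.1025  0.0954]
40.6667 [ 0.4372 -0.1038  0.2583] -0.00028209650161326917
```

Emit:
jog_arm([
  {"hand": 255,"roll": 0,"travel": [-4,0,-15]},
  {"hand": 255,"roll": 0,"travel": [-4,0,-40]},
  {"hand": 255,"roll": 0,"travel": [-4,0,-70]},
  {"hand": 255,"roll": 0,"travel": [-4,0,-100]},
  {"hand": 255,"roll": 0,"travel": [-4,0,-130]},
  {"hand": 255,"roll": 0,"travel": [-4,0,-155]},
  {"hand": 255,"roll": 0,"travel": [-4,0,-175]},
  {"hand": 255,"roll": 0,"travel": [-4,0,-183]},
  {"hand": 255,"roll": 0,"travel": [-4,0,-183]},
  {"hand": 255,"roll": 0,"travel": [-4,0,-183]},
])

```text
time: 41.55
ee_pos: [0.4335, -0.104, 0.0757]
tool_rot: [-0.005, 1.0, -0.0, -0.0]
contact_force: [0.1, -0.7, -0.8]
finger_gap: 0.004
gripper_force: 0.0
```

```bash
python3 look.py w8.png | grep -v 'nut top'
```

```text
scene plate 908 mean [ 0.5984 -0.1258  0.0761] min [ 0.53   -0.1499  0.0612] max [ 0.65   -0.0915  0.0839]
scene nut 58 mean [ 0.4674 -0.1145  0.1019] min [ 0.4301 -0.1306  0.0762] max [ 0.5497 -0.0989  0.1296]
top plate 2242 mean [ 0.5951 -0.1048  0.0743] min [ 0.5312 -0.1498  0.0607] max [ 0.65   -0.06    0.0843]
top nut 55 mean [ 0.5101 -0.1018  0.0787] min [ 0.4784 -0.1305  0.0761] max [ 0.5498 -0.0791  0.0849]
wrist nut 1254 mean [ 0.4461 -0.104   0.1138] min [ 0.43   -0.135   0.0851] max [ 0.4857 -0.0997  0.13  ]
41.65 [ 0.4342 -0.104   0.0765] 0.003167646822030823
```

View pics/w8.png

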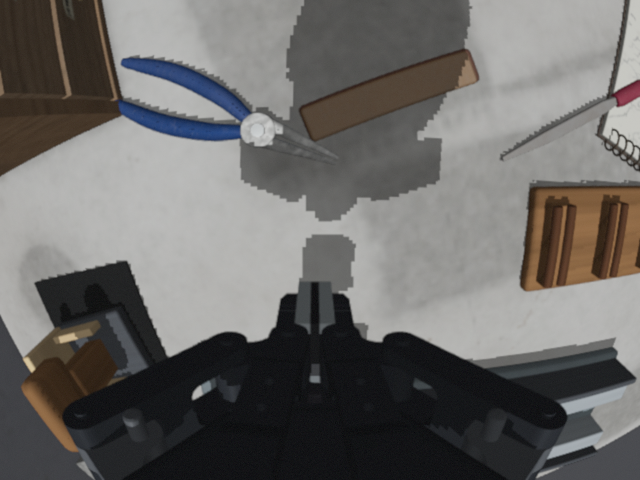

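Emit:
jog_arm([
  {"hand": 255,"roll": 0,"travel": [4,0,0]},
  {"hand": 255,"roll": 0,"travel": [8,0,0]},
  {"hand": 255,"roll": 0,"travel": [12,0,0]},
  {"hand": 255,"roll": 0,"travel": [16,0,1]},
  {"hand": 255,"roll": 0,"travel": [20,0,2]},
  {"hand": 255,"roll": 0,"travel": [24,0,3]},
  {"hand": 255,"roll": 0,"travel": [28,0,4]},
  {"hand": 255,"roll": 0,"travel": [32,0,5]},
  {"hand": 255,"roll": 0,"travel": [36,0,6]},
  {"hand": 255,"roll": 0,"travel": [40,0,7]},
])

```text
time: 42.53
ee_pos: [0.4659, -0.1035, 0.081]
tool_rot: [-0.005, 1.0, 0.001, -0.008]
contact_force: [-24.4, 0.2, 19.0]
finger_gap: 0.0
gripper_force: 15.3
```

Emit:
jog_arm([
  {"hand": 255,"roll": 0,"travel": [3,0,0]},
  {"hand": 255,"roll": 0,"travel": [6,0,0]},
  {"hand": 255,"roll": 0,"travel": [9,0,0]},
  {"hand": 255,"roll": 0,"travel": [12,0,0]},
  {"hand": 255,"roll": 0,"travel": [15,0,0]},
  {"hand": 255,"roll": 0,"travel": [18,0,0]},
  {"hand": 255,"roll": 0,"travel": [21,0,0]},
  {"hand": 255,"roll": 0,"travel": [24,0,0]},
  {"hand": 255,"roll": 0,"travel": [26,0,0]},
  {"hand": 255,"roll": 0,"travel": [26,0,0]},
])

```text
time: 43.37
ee_pos: [0.4647, -0.1037, 0.0775]
tool_rot: [-0.002, 0.999, 0.006, -0.033]
contact_force: [-79.9, 2.5, 71.3]
finger_gap: 0.002
gripper_force: 53.4
```

Run:
```python
from h import *
s=manip.state(); print(s['time'],s['ee_pos'].round(4),s['contact_force'].round(1),s['ft_torque'].round(2))
for n in ['top','scene']:
    f=grab(n);save(f,n+'9.png'); P=cloud(f)
    p=P.reshape(-1,3); g=f['image'].max(2).reshape(-1)
    for z0,z1 in ((.088,.105),(.105,.112),(.112,.118),(.118,.126)):
        q=p[(p[:,0]>.49)&(p[:,0]<.56)&(abs(p[:,1]+.104)<.03)&(p[:,2]>z0)&(p[:,2]<z1)]
        if len(q)>3: print(n,z0,len(q),q.mean(0).round(4),q.min(0).round(4),q.max(0).round(4))
```

```text
43.3667 [ 0.4647 -0.1037  0.0775] [-79.9   2.5  71.3] [ 0.64 18.27  0.22]
```

Emit:
jog_arm([
  {"hand": 255,"roll": 0,"travel": [-12,0,0]},
  {"hand": 255,"roll": 0,"travel": [-26,0,0]},
  {"hand": 255,"roll": 0,"travel": [-45,0,0]},
  {"hand": 255,"roll": 0,"travel": [-60,0,0]},
  {"hand": 255,"roll": 0,"travel": [-66,0,20]},
  {"hand": 255,"roll": 0,"travel": [-66,0,50]},
  {"hand": 255,"roll": 0,"travel": [-66,0,85]},
  {"hand": 255,"roll": 0,"travel": [-66,0,115]},
  {"hand": 200,"roll": 0,"travel": [-56,0,125]},
  {"hand": 100,"roll": 0,"travel": [-45,0,125]},
])

```text
time: 44.3
ee_pos: [0.4567, -0.1039, 0.2106]
tool_rot: [-0.005, 1.0, 0.0, 0.003]
contact_force: [0.7, 0.5, 0.0]
finger_gap: 0.273
gripper_force: 0.0
```

Run:
```python
from h import *
s=manip.state(); print(s['time'],s['ee_pos'].round(4),s['tool_rot'].round(3),s['contact_force'].round(1))
f=grab('wrist');save(f,'w10.png',(180,180,500,480),2)
P=cloud(f)
p=P.reshape(-1,3)
q=p[(p[:,0]>.43)&(p[:,0]<.55)&(abs(p[:,1]+.104)<.03)&(p[:,2]>.035)&(p[:,2]<.11)]
np.save('nut.npy',q); print(len(q),q.min(0),q.max(0))
for n in ['scene','top']: grab(n)
```

```text
44.3 [ 0.4567 -0.1039  0.2106] [-0.005  1.     0.     0.003] [0.7 0.5 0. ]
3422 [ 0.47034284 -0.12552004  0.03505338] [ 0.54999116 -0.07957177  0.09750746]
```

View pics/w10.png

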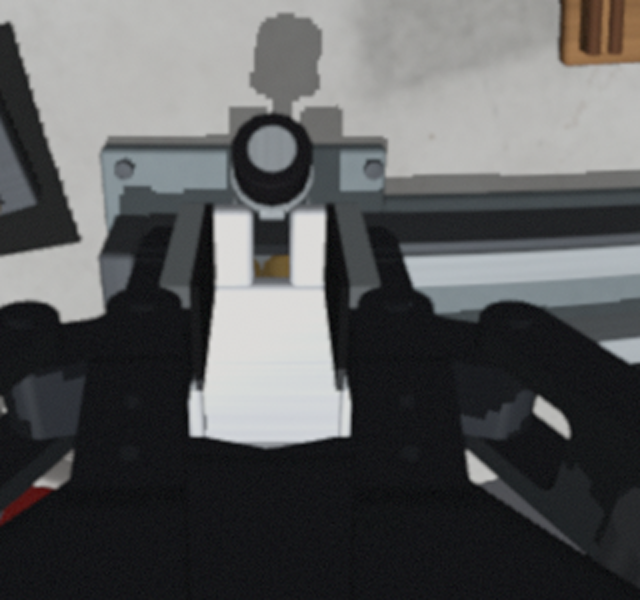

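Run:
```python
from h import *
from scipy.optimize import least_squares
for n in ['wrist','top','scene']:
    p=cloud(pickle.load(open(n+'.pkl','rb'))).reshape(-1,3)
    p=p[(p[:,0]>.46)&(p[:,0]<.515)&(abs(p[:,1]+.104)<.012)&(p[:,2]>.066)&(p[:,2]<.105)]
    # signed distance to a cylinder r=.016, height .030, axis from pivot at angle a, mid distance L
    def r(v):
        a,L,yc,px=v; d=np.array([-np.sin(a),0,np.cos(a)]); c=np.array([px,yc,.03])+L*d
        w=p-c; t=w@d; rad=np.linalg.norm(w-t[:,None]*d,axis=1)
        dr=rad-.016; dt=np.abs(t)-.015
        return np.where((dr>0)&(dt>0),np.hypot(dr,dt),np.maximum(dr,dt))
    best=min((least_squares(lambda v:np.r_[r(v),(v[3]-.5304)*20],[a0,L0,-.104,.5304],loss='soft_l1',f_scale=.001) for a0 in(.4,.6,.8) for L0 in (.062,.072)),key=lambda b:b.cost)
    print(n,len(p),'angle',best.x[0].round(3),'nut joint',(best.x[1]-.0605).round(4),best.x[2:].round(4),'rms',np.sqrt(np.mean(best.fun**2)).round(5))
```

```text
wrist 1441 angle 0.716 nut joint -0.0002 [-0.1025  0.5304] rms 0.00104
top 5 angle 0.558 nut joint 0.0031 [-0.1087  0.5304] rms 0.0007
scene 195 angle 0.668 nut joint 0.0015 [-0.1028  0.5304] rms 0.00215
```

Emit:
jog_arm([
  {"hand": 110,"roll": 0,"travel": [15,0.5,-10]},
  {"hand": 110,"roll": 0,"travel": [30,0.5,-30]},
  {"hand": 110,"roll": 0,"travel": [36.5,0.5,-55]},
  {"hand": 110,"roll": 0,"travel": [36.5,0.5,-75]},
  {"hand": 110,"roll": 0,"travel": [36.5,0.5,-80]},
  {"hand": 110,"roll": 0,"travel": [36.5,0.5,-80]},
  {"hand": 110,"roll": 0,"travel": [36.5,0.5,-80]},
  {"hand": 110,"roll": 0,"travel": [36.5,0.5,-80]},
  {"hand": 110,"roll": 0,"travel": [36.5,0.5,-80]},
  {"hand": 110,"roll": 0,"travel": [36.5,0.5,-80]},
])

```text
time: 45.28
ee_pos: [0.4912, -0.1033, 0.1283]
tool_rot: [-0.005, 1.0, 0.0, 0.001]
contact_force: [0.6, 0.2, -0.3]
finger_gap: 0.567
gripper_force: 0.0
```

Now I'll descend around the nut, grip it, and pull it about 13 mm out along the bolt axis.

Emit:
jog_arm([
  {"hand": 110,"roll": 0,"travel": [0,0,-15]},
  {"hand": 110,"roll": 0,"travel": [0,0,-30]},
  {"hand": 110,"roll": 0,"travel": [0,0,-45]},
  {"hand": 110,"roll": 0,"travel": [0,0,-58]},
  {"hand": 110,"roll": 0,"travel": [0,0,-66]},
  {"hand": 160,"roll": 0,"travel": [0,0,-66]},
  {"hand": 255,"roll": 0,"travel": [0,0,-66]},
  {"hand": 255,"roll": 0,"travel": [0,0,-66]},
  {"hand": 255,"roll": 0,"travel": [0,0,-66]},
  {"hand": 255,"roll": 0,"travel": [0,0,-66]},
])

```text
time: 46.12
ee_pos: [0.4903, -0.1027, 0.0615]
tool_rot: [-0.005, 1.0, 0.0, -0.0]
contact_force: [-1.6, 3.7, -2.7]
finger_gap: 0.357
gripper_force: 59.8
```

Emit:
jog_arm([
  {"hand": 255,"roll": 0,"travel": [0,0,0]},
  {"hand": 255,"roll": 0,"travel": [-1,0,1]},
  {"hand": 255,"roll": 0,"travel": [-2,0,2.3]},
  {"hand": 255,"roll": 0,"travel": [-3,0,3.5]},
  {"hand": 255,"roll": 0,"travel": [-4,0,4.6]},
  {"hand": 255,"roll": 0,"travel": [-5,0,5.8]},
  {"hand": 255,"roll": 0,"travel": [-6,0,7]},
  {"hand": 255,"roll": 0,"travel": [-7,0,8]},
  {"hand": 255,"roll": 0,"travel": [-8,0,9]},
  {"hand": 255,"roll": 0,"travel": [-8.5,0,9.8]},
])

```text
time: 46.95
ee_pos: [0.4824, -0.1029, 0.0713]
tool_rot: [-0.005, 1.0, 0.0, 0.0]
contact_force: [2.4, 4.6, -10.6]
finger_gap: 0.354
gripper_force: 60.1
```

Emit:
jog_arm([
  {"hand": 255,"roll": 0,"travel": [3.2,0,2.6]},
  {"hand": 255,"roll": 0,"travel": [6.7,0,5.2]},
  {"hand": 255,"roll": 0,"travel": [9.8,0,7.2]},
  {"hand": 255,"roll": 0,"travel": [13,0,9]},
  {"hand": 255,"roll": 0,"travel": [16.3,0,10.7]},
  {"hand": 255,"roll": 0,"travel": [19.6,0,12.2]},
  {"hand": 255,"roll": 0,"travel": [23,0,13.5]},
  {"hand": 255,"roll": 0,"travel": [26.4,0,14.7]},
  {"hand": 255,"roll": 0,"travel": [26.4,0,14.7]},
  {"hand": 255,"roll": 0,"travel": [26.4,0,14.7]},
])

```text
time: 47.78
ee_pos: [0.5061, -0.1026, 0.0854]
tool_rot: [-0.005, 1.0, 0.001, -0.003]
contact_force: [-5.9, 6.4, -4.6]
finger_gap: 0.358
gripper_force: 60.3
```

Run:
```python
from h import *
s=manip.state(); print(s['time'],s['ee_pos'].round(4),s['contact_force'].round(1),s['ft_torque'].round(2))
f=grab('wrist');save(f,'w11.png',(200,180,440,460),2)
```

```text
47.7833 [ 0.5061 -0.1026  0.0854] [-5.9  6.4 -4.6] [ 1.25  1.69 -0.02]
```

View pics/w11.png

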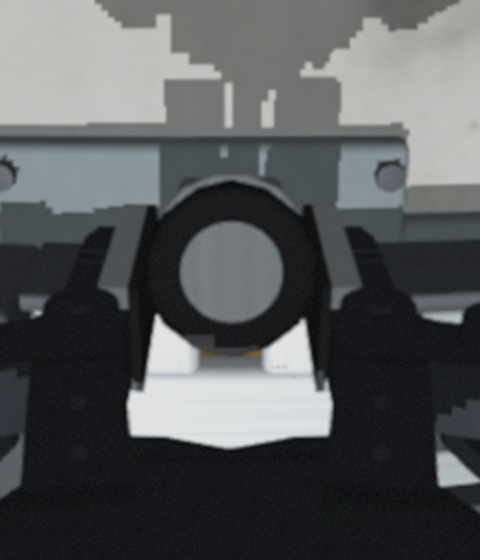

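Emit:
jog_arm([
  {"hand": 255,"roll": 0,"travel": [2,0,0.5]},
  {"hand": 255,"roll": 0,"travel": [4,0,1]},
  {"hand": 255,"roll": 0,"travel": [7,0,1.8]},
  {"hand": 255,"roll": 0,"travel": [10,0,2.4]},
  {"hand": 255,"roll": 0,"travel": [13,0,2.8]},
  {"hand": 255,"roll": 0,"travel": [16,0,3]},
  {"hand": 255,"roll": 0,"travel": [19,0,3.2]},
  {"hand": 255,"roll": 0,"travel": [21.7,0,3.3]},
  {"hand": 255,"roll": 0,"travel": [22.7,0,3.3]},
  {"hand": 255,"roll": 0,"travel": [22.7,0,3.3]},
])

```text
time: 48.67
ee_pos: [0.5282, -0.1024, 0.0889]
tool_rot: [-0.005, 1.0, 0.001, -0.004]
contact_force: [-9.0, 5.8, 0.6]
finger_gap: 0.353
gripper_force: 62.5
```

```bash
cat > nut.py <<'E'
from h import *
from scipy.optimize import least_squares
s=manip.state(); print(s['time'],s['ee_pos'].round(4),s['contact_force'].round(1),s['ft_torque'].round(2))
for n in ['wrist','top','scene']:
    f=grab(n); p=cloud(f).reshape(-1,3); g=f['image'].reshape(-1,3).max(1)
    p=p[(p[:,0]>.49)&(p[:,0]<.56)&(abs(p[:,1]+.1035)<.018)&(p[:,2]>.08)&(p[:,2]<.125)]
    if len(p)<20: print(n,'few');continue
    def r(v):
        a,L,yc=v; d=np.array([-np.sin(a),0,np.cos(a)]); c=np.array([.5304,yc,.03])+L*d
        w=p-c; t=w@d; rad=np.linalg.norm(w-t[:,None]*d,axis=1); dr=rad-.016; dt=np.abs(t)-.015
        return np.where((dr>0)&(dt>0),np.hypot(dr,dt),np.maximum(dr,dt))
    b=min((least_squares(r,[a0,L0,-.1035],loss='soft_l1',f_scale=.001) for a0 in(-.05,.1) for L0 in (.061,.073)),key=lambda b:b.cost)
    top=p[p[:,2]>np.percentile(p[:,2],97)-.003]
    A=np.c_[top[:,:2],np.ones(len(top))]; k=np.linalg.lstsq(A,top[:,2],rcond=None)[0]
    print(n,len(p),'angle',b.x[0].round(3),'nut',(b.x[1]-.0605).round(4),'y',b.x[2].round(4),'top',top.mean(0).round(4),len(top),'slope dz/dx',k[0].round(3))
E
python3 nut.py
```

```text
48.6667 [ 0.5282 -0.1024  0.0889] [-9.   5.8  0.6] [1.37 2.32 0.02]
wrist 8341 angle 0.109 nut 0.0131 y -0.1025 top [ 0.5252 -0.1025  0.1192] 2866 slope dz/dx 0.017
top few
scene 335 angle 0.111 nut 0.0151 y -0.1033 top [ 0.5216 -0.1033  0.121 ] 98 slope dz/dx 0.035
```

Run:
```python
from h import *
for n in ['wrist','scene']:
    f=pickle.load(open(n+'.pkl','rb')); P=cloud(f); g=f['image'].astype(int).max(2)
    m=(P[...,0]>.49)&(P[...,0]<.57)&(abs(P[...,1]+.1025)<.013)&(P[...,2]>.112)&(P[...,2]<.126)
    p=P[m]; gg=g[m]
    print(n,len(p),'x range',np.percentile(p[:,0],[1,50,99]).round(4),'z',np.percentile(p[:,2],[5,50,95]).round(4))
    A=np.c_[p[:,0]-.53,p[:,1]+.1025,np.ones(len(p))]
    for _ in range(3):
        k=np.linalg.lstsq(A,p[:,2],rcond=None)[0]; ok=abs(A@k-p[:,2])<.0015; A,p,gg=A[ok],p[ok],gg[ok]
    print(k.round(4),len(p),np.percentile(p[:,0],[1,99]).round(4))
    b=p[gg>90]; 
    if len(b): print('disc',len(b),b.mean(0).round(4),b.min(0).round(4),b.max(0).round(4))
    q=P[(P[...,0]>.48)&(P[...,0]<.53)&(abs(P[...,1]+.1025)<.003)&(P[...,2]>.07)&(P[...,2]<.126)]
    q=q[q[:,2].argsort()]; print(q[::max(1,len(q)//14)].round(4).tolist())
```

```text
wrist 5391 x range [0.5053 0.5184 0.5343] z [0.1152 0.1179 0.1195]
[0.1186 0.0019 0.1191] 5023 [0.5056 0.5343]
disc 1886 [ 0.5209 -0.1022  0.1183] [ 0.5114 -0.115   0.1162] [ 0.5358 -0.0897  0.1202]
[[0.5068, -0.1039, 0.088], [0.5073, -0.1015, 0.0949], [0.5061, -0.1031, 0.1053], [0.5048, -0.1017, 0.1143], [0.5093, -0.1031, 0.1158], [0.5117, -0.1003, 0.1164], [0.5096, -0.0997, 0.1169], [0.5136, -0.1037, 0.1173], [0.5118, -0.1017, 0.1177], [0.5167, -0.1044, 0.118], [0.5238, -0.105, 0.1183], [0.5137, -0.102, 0.1185], [0.5235, -0.1026, 0.1188], [0.5279, -0.104, 0.1192]]
scene 170 x range [0.5042 0.5182 0.5348] z [0.1148 0.1195 0.1224]
[0.1027 0.0228 0.1205] 92 [0.5052 0.5347]
disc 35 [ 0.5217 -0.1035  0.1198] [ 0.5134 -0.1115  0.1183] [ 0.5351 -0.0961  0.1216]
[[0.5188, -0.1039, 0.0735], [0.5084, -0.1027, 0.0909], [0.5079, -0.1028, 0.0945], [0.5083, -0.1006, 0.0994], [0.5065, -0.1032, 0.1053], [0.5051, -0.1036, 0.1098], [0.5056, -0.1034, 0.1152], [0.5059, -0.1034, 0.1178], [0.5175, -0.1, 0.1188], [0.5073, -0.1029, 0.1191], [0.5153, -0.1047, 0.1197], [0.5071, -0.105, 0.1199], [0.5242, -0.1021, 0.1211], [0.5262, -0.1015, 0.1217], [0.5149, -0.1027, 0.1224]]
```

Emit:
jog_arm([
  {"hand": 255,"roll": 0,"travel": [1,0,0]},
  {"hand": 255,"roll": 0,"travel": [2,0,0.2]},
  {"hand": 255,"roll": 0,"travel": [3,0,0.2]},
  {"hand": 255,"roll": 0,"travel": [4,0,0.3]},
  {"hand": 255,"roll": 0,"travel": [5,0,0.3]},
  {"hand": 255,"roll": 0,"travel": [6,0,0.4]},
  {"hand": 255,"roll": 0,"travel": [7,0,0.4]},
  {"hand": 255,"roll": 0,"travel": [8,0,0.4]},
  {"hand": 255,"roll": 0,"travel": [9,0,0.4]},
  {"hand": 255,"roll": 0,"travel": [9,0,0.4]},
])

```text
time: 49.65
ee_pos: [0.5368, -0.1024, 0.0888]
tool_rot: [-0.005, 1.0, 0.001, -0.004]
contact_force: [-8.0, 6.9, -3.1]
finger_gap: 0.355
gripper_force: 62.8
```

```bash
cat > nt.py <<'E'
from h import *
s=manip.state(); print(s['time'],s['ee_pos'].round(4),s['contact_force'].round(1),s['ft_torque'].round(2))
for n in ['wrist','scene','top']:
    f=grab(n); P=cloud(f)
    p=P[(P[...,0]>.49)&(P[...,0]<.57)&(abs(P[...,1]+.1025)<.013)&(P[...,2]>.098)&(P[...,2]<.126)]
    if len(p)<30: continue
    c=np.percentile(p[:,2],60); p=p[abs(p[:,2]-c)<.004]
    A=np.c_[p[:,0]-.53,p[:,1]+.1025,np.ones(len(p))]
    for _ in range(4):
        k=np.linalg.lstsq(A,p[:,2],rcond=None)[0]; ok=abs(A@k-p[:,2])<.0012; A,p=A[ok],p[ok]
    print(n,len(p),'slope',k[:2].round(3),'z',k[2].round(4),'x',np.percentile(p[:,0],[1,99]).round(4))
    q=P[(P[...,0]>.65-.01)&(P[...,0]<.67)&(abs(P[...,1]+.1025)<.04)&(P[...,2]>.06)]
    t=P[(P[...,0]>.56)&(P[...,0]<.63)&(abs(P[...,1]+.1025)<.045)&(P[...,2]>.06)&(P[...,2]<.1)]
    if len(t)>20: print('  plate',len(t),np.percentile(t[:,2],[5,50,95]).round(4))
E
python3 nt.py
```

```text
Traceback (most recent call last):
  File "nt.py", line 1, in <module>
    from h import *
  File "h.py", line 1, in <module>
    from cell import manip
  File "scipy/spatial/_ckdtree.pyx", line 11, in init scipy.spatial._ckdtree
  File "nt.py", line 2, in <module>
    s=manip.state(); print(s['time'],s['ee_pos'].round(4),s['contact_force'].round(1),s['ft_torque'].round(2))
      ^^^^^
NameError: name 'manip' is not defined
```

My script's name, `nt.py`, shadows a standard module, so I'll rename it.

```bash
mv nt.py nuttop.py; rm -rf __pycache__/nt.*; python3 nuttop.py
```

```text
49.65 [ 0.5368 -0.1024  0.0888] [-8.   6.9 -3.1] [1.32 2.16 0.08]
wrist 4526 slope [0.023 0.003] z 0.1185 x [0.5144 0.5429]
  plate 4544 [0.0727 0.0736 0.0745]
scene 66 slope [0.027 0.018] z 0.1199 x [0.5138 0.5431]
  plate 268 [0.0723 0.0758 0.0801]
```

Emit:
jog_arm([
  {"hand": 255,"roll": 0,"travel": [0.5,0,0]},
  {"hand": 255,"roll": 0,"travel": [1,0,0]},
  {"hand": 255,"roll": 0,"travel": [1.5,0,0]},
  {"hand": 255,"roll": 0,"travel": [1.8,0,0]},
  {"hand": 255,"roll": 0,"travel": [1.8,0,0]},
  {"hand": 255,"roll": 0,"travel": [1.8,0,0]},
  {"hand": 160,"roll": 0,"travel": [1.8,0,0]},
  {"hand": 110,"roll": 0,"travel": [1.8,0,0]},
  {"hand": 110,"roll": 0,"travel": [1.8,0,0]},
  {"hand": 110,"roll": 0,"travel": [1.8,0,0]},
])

```text
time: 50.63
ee_pos: [0.5438, -0.1047, 0.0908]
tool_rot: [-0.005, 1.0, -0.001, 0.002]
contact_force: [0.4, 0.6, 0.5]
finger_gap: 0.567
gripper_force: 0.0
```

Emit:
jog_arm([
  {"hand": 110,"roll": 0,"travel": [0,0,8]},
  {"hand": 110,"roll": 0,"travel": [0,0,20]},
  {"hand": 110,"roll": 0,"travel": [0,0,35]},
  {"hand": 110,"roll": 0,"travel": [0,0,55]},
  {"hand": 110,"roll": 0,"travel": [0,0,75]},
  {"hand": 110,"roll": 0,"travel": [0,0,80]},
  {"hand": 255,"roll": 0,"travel": [-4,0,80]},
  {"hand": 255,"roll": 0,"travel": [-8,0,80]},
  {"hand": 255,"roll": 0,"travel": [-8,0,80]},
  {"hand": 255,"roll": 0,"travel": [-8,0,80]},
])

```text
time: 51.47
ee_pos: [0.533, -0.1032, 0.1686]
tool_rot: [-0.005, 1.0, 0.0, -0.001]
contact_force: [-1.2, 0.1, 0.1]
finger_gap: 0.013
gripper_force: 0.0
```

```bash
python3 nuttop.py; python3 nut.py
```

```text
51.4667 [ 0.533  -0.1032  0.1686] [-1.2  0.1  0.1] [-0.  0. -0.]
wrist 1902 slope [-0.012  0.003] z 0.1186 x [0.5172 0.5456]
  plate 3970 [0.0725 0.0739 0.0789]
scene 71 slope [-0.004 -0.023] z 0.1204 x [0.516  0.5451]
  plate 870 [0.0722 0.0763 0.081 ]
51.6167 [ 0.5338 -0.1032  0.1689] [ 0.4 -0.6 -0.3] [-0.05  0.02 -0.01]
wrist 3121 angle -0.02 nut 0.0131 y -0.102 top [ 0.531  -0.1019  0.1186] 2281 slope dz/dx -0.012
top few
scene 313 angle -0.017 nut 0.015 y -0.1033 top [ 0.5292 -0.1049  0.1218] 78 slope dz/dx -0.028
```

Emit:
jog_arm([
  {"hand": 255,"roll": 0,"travel": [-2,0.5,-10]},
  {"hand": 255,"roll": 0,"travel": [-2,0.5,-25]},
  {"hand": 255,"roll": 0,"travel": [-2,0.5,-38]},
  {"hand": 255,"roll": 0,"travel": [-2,0.5,-46]},
  {"hand": 255,"roll": 0,"travel": [-2,0.5,-50]},
  {"hand": 255,"roll": 0,"travel": [-2,0.5,-54]},
  {"hand": 255,"roll": 0,"travel": [-2,0.5,-58]},
  {"hand": 255,"roll": 0,"travel": [-2,0.5,-62]},
  {"hand": 255,"roll": 0,"travel": [-2,0.5,-65]},
  {"hand": 255,"roll": 0,"travel": [-2,0.5,-65]},
])

```text
time: 52.6
ee_pos: [0.5318, -0.1027, 0.1055]
tool_rot: [-0.005, 1.0, 0.001, -0.0]
contact_force: [-4.4, 1.4, 11.1]
finger_gap: -0.002
gripper_force: 5.7
```

Emit:
jog_arm([
  {"hand": 255,"roll": 0,"travel": [0,0,-1]},
  {"hand": 255,"roll": 0,"travel": [0,0,-2]},
  {"hand": 255,"roll": 0,"travel": [0,0,-3]},
  {"hand": 255,"roll": 0,"travel": [0,0,-4]},
  {"hand": 255,"roll": 0,"travel": [0,0,-4]},
  {"hand": 255,"roll": 0,"travel": [0,0,-4]},
  {"hand": 255,"roll": 0,"travel": [0,0,-4]},
  {"hand": 255,"roll": 0,"travel": [0,0,-4]},
  {"hand": 255,"roll": 0,"travel": [0,0,-4]},
  {"hand": 255,"roll": 0,"travel": [0,0,-4]},
])

```text
time: 53.43
ee_pos: [0.5323, -0.1028, 0.1049]
tool_rot: [-0.005, 1.0, 0.001, 0.0]
contact_force: [-16.6, 4.0, 46.9]
finger_gap: 0.003
gripper_force: 23.4
```

Emit:
jog_arm([
  {"hand": 255,"roll": 0,"travel": [0,0,3]},
  {"hand": 255,"roll": 0,"travel": [0,0,8]},
  {"hand": 255,"roll": 0,"travel": [0,0,20]},
  {"hand": 255,"roll": 0,"travel": [0,0,45]},
  {"hand": 255,"roll": 0,"travel": [0,0,75]},
  {"hand": 255,"roll": 0,"travel": [0,0,105]},
  {"hand": 255,"roll": 0,"travel": [0,0,140]},
  {"hand": 255,"roll": 0,"travel": [0,0,160]},
  {"hand": 255,"roll": 0,"travel": [0,0,160]},
  {"hand": 255,"roll": 0,"travel": [0,0,160]},
])

```text
time: 54.27
ee_pos: [0.5328, -0.1029, 0.2619]
tool_rot: [-0.005, 1.0, 0.0, 0.001]
contact_force: [-0.7, 0.8, -0.3]
finger_gap: -0.002
gripper_force: 0.0
```

```bash
python3 nuttop.py; python3 nut.py
python3 - <<'E'
from h import *
for n in ['wrist','top','scene']:
    f=pickle.load(open(n+'.pkl','rb')); P=cloud(f).reshape(-1,3); g=f['image'].max(2).reshape(-1)
    for t,z0,z1 in (('grip',.086,.1),('blade',.054,.06),('foot',.008,.016)):
        p=P[(P[:,0]>.44)&(P[:,0]<.6)&(P[:,1]>-.36)&(P[:,1]<-.2)&(P[:,2]>z0)&(P[:,2]<z1)]
        if len(p)<5: continue
        c,sz,a=cv2.minAreaRect((p[:,:2]*1000).astype(np.float32)); print(n,t,len(p),np.round(c,1),np.round(sz,1),round(a,1),p[:,2].mean().round(4))
E
```

```text
54.2667 [ 0.5328 -0.1029  0.2619] [-0.7  0.8 -0.3] [-0.02  0.03 -0.01]
wrist 864 slope [-0.026  0.007] z 0.1051 x [0.518  0.5465]
  plate 5401 [0.0724 0.0737 0.0788]
scene 79 slope [-0.009  0.011] z 0.107 x [0.5157 0.5442]
  plate 1001 [0.0729 0.0761 0.0815]
54.4167 [ 0.5313 -0.1026  0.2593] [-0.7  0.5 -0.1] [0.02 0.02 0.03]
wrist 1287 angle -0.033 nut -0.0004 y -0.1018 top [ 0.5318 -0.1019  0.1051] 1031 slope dz/dx -0.018
top few
scene 296 angle -0.03 nut 0.0019 y -0.1034 top [ 0.5304 -0.1045  0.108 ] 96 slope dz/dx -0.024
wrist grip 1105 [ 524.  -266.8] [59.5 19.8] 18.9 0.0902
wrist blade 413 [ 528.5 -280. ] [63.9 46.1] 18.2 0.0562
wrist foot 1652 [ 521.2 -258.4] [64.7 54.6] 18.8 0.0114
top grip 75 [ 511.6 -279.4] [13.9 33. ] 82.7 0.0912
top blade 103 [ 534.  -300.1] [62.3  8.4] 18.1 0.0567
top foot 10 [ 520.8 -300.9] [36.5  1.7] 16.2 0.0132
scene grip 251 [ 520.6 -270. ] [61.4 20.7] 17.8 0.092
scene blade 103 [ 527.2 -281.8] [64.7 45.6] 18.3 0.0575
scene foot 499 [ 511.4 -274.2] [119.8  90.1] 72.1 0.0128
```

```bash
python3 -c "
from cell import manip
print(manip.finish_job())"
```

```text
the job is handed in; nothing more can be done
None
```

All four tubes are clamped in the bed: plate closed, bolt up in the slot, nut pressed home, paddle upright on its mat, job handed in at about 54 s; my first push on the bolt slipped onto the nut and drove it home early at about 80 N at the tool, so I pulled it back out before swinging the bolt up.

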